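Hook the seat springs and fit the knobs of a chair mechanism

TASK

Reassemble the upturned chair mechanism on the meeting table: with the T-handled spring puller held in its loop, stretch every slack spring and hook it over the anchor post straight in front of its stud, without touching the springs with the gripper itself, and hang the puller back in its forked rest. Also fit each square-bored wing knob there is (one or two) upright onto a square shaft of its own, either one, pushed fully home on the shoulder. Leave the water bottle, the mug and the white box where they are.

Things in the scene. Friction and masses are not known exactly. Their poses are not given: they have to be found in the camera images.
- post1 (a point): Fixed upright steel anchor post 1, on the right seen from the robot (lowest plate y): 10 mm diameter, from the plate's top (12 mm above the table) to 46 mm. Point on its axis at 37 mm, the height of the hooks. Axes: z up, x to the plate's far side, y along the row, posts 80 mm apart. Its spring's stud (12 mm diameter, top 48 mm) stands 115 mm along +x.
- loop1 (a point): Spring 1: centre of the level hexagonal pull loop at its free end, 37 mm high; wire 5 mm thick, opening 22 mm between flats, a corner outermost: an 8 mm pin pulling outward stands 8.5 mm outward of this point. The spring swings about its stud in the level plane only, staying where left. Its -x points outward from the stud. Relaxed: 115 mm from the stud.
- seat1 (a point): Spring 1: where the post's axis belongs in its level J hook of 6 mm wire; 25 mm nearer the stud than the loop, 90 mm from the stud relaxed. Shank 12 mm to +y, bight 9 mm to -x (outward), barb 12 mm to -y, ending 2 mm outward: the hook is open to -y behind the barb. Starts swung 0.26-0.44 rad to the +y side of its post.
- stretch1 (a joint): Stretch of spring 1 (m): 0 slack, about 0.024 hooked, at most 0.055; 200 N/m. To hook: stretch it where it lies to about 0.039, so that the barb clears the post's outer side, swing it at that length to -y until it points over the post, then let it shorten until the bight bears on the post's outer side.
- post2 (a point): Fixed upright steel anchor post 2, in the middle: 10 mm diameter, from the plate's top (12 mm above the table) to 46 mm. Point on its axis at 37 mm, the height of the hooks. Axes: z up, x to the plate's far side, y along the row, posts 80 mm apart. Its spring's stud (12 mm diameter, top 48 mm) stands 115 mm along +x.
- loop2 (a point): Spring 2: centre of the level hexagonal pull loop at its free end, 37 mm high; wire 5 mm thick, opening 22 mm between flats, a corner outermost: an 8 mm pin pulling outward stands 8.5 mm outward of this point. The spring swings about its stud in the level plane only, staying where left. Its -x points outward from the stud. Relaxed: 115 mm from the stud.
- seat2 (a point): Spring 2: where the post's axis belongs in its level J hook of 6 mm wire; 25 mm nearer the stud than the loop, 90 mm from the stud relaxed. Shank 12 mm to +y, bight 9 mm to -x (outward), barb 12 mm to -y, ending 2 mm outward: the hook is open to -y behind the barb. Starts swung 0.26-0.44 rad to the +y side of its post.
- stretch2 (a joint): Stretch of spring 2 (m): 0 slack, about 0.024 hooked, at most 0.055; 200 N/m. To hook: stretch it where it lies to about 0.039, so that the barb clears the post's outer side, swing it at that length to -y until it points over the post, then let it shorten until the bight bears on the post's outer side.
- post3 (a point): Fixed upright steel anchor post 3, on the left (highest plate y): 10 mm diameter, from the plate's top (12 mm above the table) to 46 mm. Point on its axis at 37 mm, the height of the hooks. Axes: z up, x to the plate's far side, y along the row, posts 80 mm apart. Its spring's stud (12 mm diameter, top 48 mm) stands 115 mm along +x.
- loop3 (a point): Spring 3: centre of the level hexagonal pull loop at its free end, 37 mm high; wire 5 mm thick, opening 22 mm between flats, a corner outermost: an 8 mm pin pulling outward stands 8.5 mm outward of this point. The spring swings about its stud in the level plane only, staying where left. Its -x points outward from the stud. Relaxed: 115 mm from the stud.
- seat3 (a point): Spring 3: where the post's axis belongs in its level J hook of 6 mm wire; 25 mm nearer the stud than the loop, 90 mm from the stud relaxed. Shank 12 mm to +y, bight 9 mm to -x (outward), barb 12 mm to -y, ending 2 mm outward: the hook is open to -y behind the barb. Starts swung 0.26-0.44 rad to the +y side of its post.
- stretch3 (a joint): Stretch of spring 3 (m): 0 slack, about 0.024 hooked, at most 0.055; 200 N/m. To hook: stretch it where it lies to about 0.039, so that the barb clears the post's outer side, swing it at that length to -y until it points over the post, then let it shorten until the bight bears on the post's outer side.
- puller_handle (a point): Spring puller, T-shaped: level wooden cross-bar 116 mm long (x axis), 20 mm thick (y), 24 mm high (z); under its middle an upright 8 mm steel pin with an 11 mm ball tip. The point is the bar's centre, where it is held; the pin's lowest end is 58 mm below it. Same either way round; about 0.12 kg. Starts hanging in its rest.
- puller_tip (a point): Lowest end of the puller's pin (11 mm ball tip, 8 mm pin above), 58 mm straight below the bar's centre. In use it stands about 20 mm above the table, so that the ball is below the spring's loop and 8 mm above the plate.
- rest_seat (a point): Where the centre of the puller's bar lies when hung in its rest, 82 mm above the table. The rest is a fixed black fork: two upright cheeks 72 mm apart inside (along x), each 12 mm thick, 70 mm long in y, tops at 70 mm, with 8 mm high lips at the ends (54 mm between lips). The bar lies along x across both cheeks, the pin hanging between them.
- knob_center1 (a point): Black wing knob: hub 44 x 44 x 40 mm high (faces across its x and y axes) with a 19 mm square bore right through along z, sides parallel to x and y; two wings along +-x (90 mm over all, 16 mm thick, 26 mm high). Point: hub centre, 20 mm above its underside. Grip the hub across y. About 0.15 kg; starts upright on the table. None if absent.
- knob_center2 (a point): Black wing knob: hub 44 x 44 x 40 mm high (faces across its x and y axes) with a 19 mm square bore right through along z, sides parallel to x and y; two wings along +-x (90 mm over all, 16 mm thick, 26 mm high). Point: hub centre, 20 mm above its underside. Grip the hub across y. About 0.15 kg; starts upright on the table. None if absent.
- shaft_top1 (a point): Near shaft: top centre of the upright square tension shaft on the plate: 16 mm square, sides parallel to this point's x and y, top 60 mm above the table, upper 6 mm tapered to 10 mm. It rises 40 mm from a round shoulder (44 mm diameter, 20 mm above the table) on which the knob rests when home, its top then level with the shaft's. It turns against 0.08 N m of friction; any angle will do. Shafts 140 mm apart.
- shaft_top2 (a point): Far shaft: top centre of the upright square tension shaft on the plate: 16 mm square, sides parallel to this point's x and y, top 60 mm above the table, upper 6 mm tapered to 10 mm. It rises 40 mm from a round shoulder (44 mm diameter, 20 mm above the table) on which the knob rests when home, its top then level with the shaft's. It turns against 0.08 N m of friction; any angle will do. Shafts 140 mm apart.
- bottle: Full water bottle, 60 mm diameter, 160 mm tall, standing; origin under its centre. Bystander.
- mug: White ceramic mug, 76 mm diameter, 90 mm tall; origin under its centre. Bystander.
- module: White flat electronics box 90 x 130 x 30 mm; origin under its centre. Bystander.
Mind the look-alikes: they are no part of the job. What is shaped like the part that bears knob_center1 but purple is not meant.

How it is judged:
By the outcome, as a careful person would: the job done as asked, in the order asked, and still so for the second after the job is handed in, with the robot touching nothing.
Of knob1, knob2 only 1 to 2 are there at a start; the rules pass over those that are not, and their reading is None.
At some moment in a run one of knob1, knob2 may be knocked a few centimetres aside while the robot is not near it.
It also fails if it takes over 208 s, if anything falls off the work surface, if the arm or the gripper's body presses on something with over 40 N, if the wrist force passes 120 N, or if a joint passes its speed limit or range.

ROBOT

A 7-joint arm with a two-finger parallel gripper is mounted at the origin on the work surface. World frame = base frame: x ahead of the robot, y to its left, z up, the work surface at z = 0. Lengths are in m, angles in rad, forces in N, time in s.
With the tool pointing down it reaches from about 0.4 to 0.85 m from the base axis. Payload 4.5 kg.
Tool frame: the origin (TCP) lies on the front face of the gripper's body, between the roots of the fingers; the fingertips stand 73 mm ahead of it and the grasp point (between the pads) lies 54 mm ahead of it; z points along the fingers, y is the line along which they close (so a half turn about z gives the same grasp; the last joint's range is limited). The gripper opens to 85 mm and grips with 20 to 120 N. Pads are 22 mm wide; open, the fingers measure 114 mm over their backs; the gripper's body (76 mm by 85 mm) begins 54 mm behind the grasp point. The pads swing forward as they close: fully open they stand 13 mm farther back than shut.
Start: joints at [-1.16, 0.689, -0.195, 1.565, 0.157, 0.902, -0.215], TCP at [0.23, 0.581, 0.304] pointing down, gripper open.
Joint ranges: [-3.01, 3.01], [-0.46, 2.08], [-1.47, 1.51], [0.13, 2.56], [-1, 4.14], [0.04, 2.09], [-2.66, 2.66]. Speed limits (rad/s): [2.57, 2.57, 3.14, 3.14, 3.14, 3.14, 3.14].

INTERFACE

Orientations are given as a unit quaternion [w, x, y, z].
In Python, from workcell import telemetry, imaging, workorder gives the robot as it stands. The module is installed in compiled form; this text tells all that it offers.
- The arm moves only by the shell command python3 -m handwheel 'ROWS' [OPENING] [FORCE]. ROWS is JSON, a list of rows, each an object with "linear": the shift along the tool's x, y, z in mm, a list of three; "turn": the turn about the tool's z in rad. A call has 1 to 5 rows; each row shifts and turns the commanded pose from where the row before left it, along the tool's axes as they then stand; what a row does not reach is not made up. A row lasts 1/8 s, in which the tool goes at most 62.5 mm and 10.7 degrees, less where a joint would pass 70% of its speed; a pose out of reach is approached as far as the arm can. A call is refused whole if a number of a shift passes 62.5 or a number of a turn 0.188, either way. A call with a gripper value outside its range is refused whole. OPENING is the finger opening in mm, from 0 to 85.4, set as the call begins (- or left out, the last holds). The fingers move at their own pace and stop on an object; FORCE is the grip in N (left out, the last holds). Time passes only in rows, so rows that do not move let the fingers close. It gives the time, the measured TCP pose, the force, the opening and the grip force at its end, in the units of the state.
- telemetry.observe(): the state, without advancing time (a new reading comes with each control period).
- imaging.read_camera(name): name is "side" or "top" or "wrist"; returns a dict with "color" (384x512x3 uint8, blue, green, red), "camera_matrix" (3x3 intrinsics, pixels), "view" (4x4, takes a point from world to camera coordinates); the wrist camera has in their place "tool_from_camera" (4x4, takes a point from camera to tool coordinates, whose origin is the TCP and whose axes are the flange's). Camera axes: x right, y up, looking along -z (the intrinsics and any distortion apply to the point x, -y, -z); pixel columns grow to the right and rows downward; lengths in m; the calibration is good to about 2 mm. A picture is of the moment at which its call begins: read the wrist's pose just before it. There is no depth.
- workorder.sign_off(): hands the job in; it is judged then, once.
The state is a dict: "clock": time; "joints": joint angles; "dq": joint speeds; "joint_torque": joint torques, N m; "tcp_pos": TCP position; "tool_rot": TCP orientation; "ft_force": force on the tool from outside, world axes, zero at the start; "moment": the same for the moment, N m; "gripper_width": opening from 0.0 (shut) to 1.0 (fully open); "grasp_force": force on a finger pad.
Only numpy, scipy, OpenCV 4.12 (cv2) and the standard library are available. Lean on these libraries where they do the work, as an engineer would, in place of code of your own. Each camera call takes 0.05 s, during which the arm holds its last target. There are 200 camera calls.

## Working session

There is one attempt and no reset: what is moved stays moved. The work goes in short steps, Python scripts to look and compute and a shell command to move; the robot and the scene stay as the last step left them, time stands still between calls to the robot, and variables do not carry over. Pictures are saved under pics/ and viewed, at most 14 in all, crops included, and the job is handed in when it is done.

```bash
mkdir -p pics
cat > h.py <<'E'
import numpy as np, cv2
from workcell import telemetry, imaging, workorder
from scipy.spatial.transform import Rotation as R
def pose():
    s=telemetry.observe(); q=s['tool_rot']; T=np.eye(4)
    T[:3,:3]=R.from_quat([q[1],q[2],q[3],q[0]]).as_matrix(); T[:3,3]=s['tcp_pos']; return s,T
def snap(name,f):
    s,T=pose(); c=imaging.read_camera(name); cv2.imwrite(f'pics/{f}.png',c['color'])
    V=np.array(c['view']) if 'view' in c else np.linalg.inv(T@np.array(c['tool_from_camera']))
    K=np.array(c['camera_matrix']); np.savez(f'pics/{f}.npz',V=V,K=K); 
    return c['color'],V,K,{k:v for k,v in c.items() if k!='color'}
def load(f):
    d=np.load(f'pics/{f}.npz'); return d['V'],d['K']
def ray(f,uv,z):
    V,K=load(f); C=np.linalg.inv(V); p=np.linalg.inv(K)@[uv[0],uv[1],1]
    d=C[:3,:3]@[p[0],-p[1],-p[2]]; o=C[:3,3]; return o+d*(z-o[2])/d[2]
def proj(f,P):
    V,K=load(f); p=V@[*P,1]; p=K@[p[0],-p[1],-p[2]]; return p[:2]/p[2]
E
python3 - <<'E'
from h import *
for n in ('side','top','wrist'):
    im,V,K,c=snap(n,n+'0'); print(n,c.keys(), np.linalg.inv(V)[:3,3],K[0,0])
s,T=pose(); print(s['clock'],T,s['ft_force'],s['gripper_width'])
a=cv2.imread('pics/top0.png');cv2.imwrite('pics/top0b.png',cv2.resize(a,(800,600),interpolation=cv2.INTER_CUBIC))
E
```

```text
side dict_keys(['camera_matrix', 'view']) [ 0.27624697 -1.14541431  0.85261049] 412.33075060752225
top dict_keys(['camera_matrix', 'view']) [ 0.48506278 -0.03053507  1.13292033] 375.12611129177674
wrist dict_keys(['camera_matrix', 'tool_from_camera']) [0.16286679 0.60747457 0.37344602] 322.0228991793963
0.15 [[-9.29865684e-01  3.67898893e-01 -4.62563745e-04  2.29840598e-01]
 [ 3.67899174e-01  9.29864635e-01 -1.39978142e-03  5.80768447e-01]
 [-8.48563647e-05 -1.47178552e-03 -9.99998913e-01  3.03250771e-01]
 [ 0.00000000e+00  0.00000000e+00  0.00000000e+00  1.00000000e+00]] [0.10085961 0.14733919 0.27816635] 0.9981334324453909
```

View pics/top0b.png

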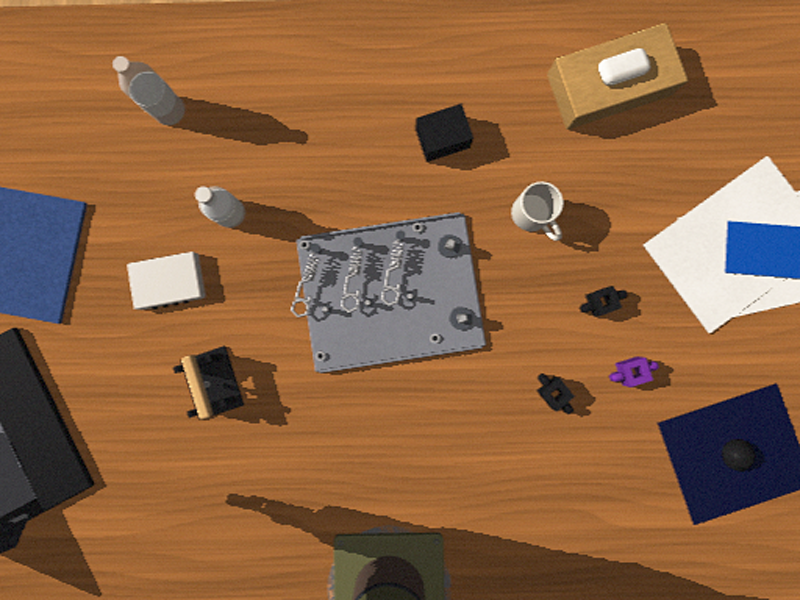

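View pics/side0.png

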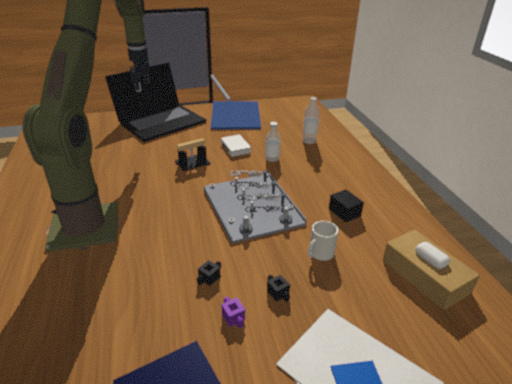

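The side view shows two knobs and the rest. In the top view (800x600 scale):
- **Black knob candidates:** (603,301) and (555,393), both winged, so these are the ones I choose.
- **Not knobs:** the purple look-alike at (633,371), a plain black cube at (443,132) and a dark ball at (739,455).
- **Puller in its rest:** about (205,383).
- **Plate:** centre (393,292). Shafts are at (452,245) and (462,318).

Run:
```python
from h import *
a=cv2.imread('pics/top0.png')
cv2.imwrite('pics/plate.png',cv2.resize(a[130:245,185:320],(800,681))[:600])
k=1/1.5625
for n,uv,z in [('restbarA',(185,357),.082),('restbarB',(207,417),.082),('shaftA',(452,240),.06),('shaftB',(463,315),.06),('knobA',(603,301),.04),('knobB',(555,393),.04),('purple',(633,371),.04),('mug',(538,205),.05),('bottle',(228,212),.05),('box',(165,281),.03),('plBL',(317,371),.012),('plBR',(485,346),.012),('plTR',(464,213),.012),('plTL',(298,240),.012)]:
    print(n,ray('top0',np.array(uv)*k,z).round(3))
```

```text
restbarA [0.443 0.354 0.082]
restbarB [0.336 0.315 0.082]
shaftA [ 0.648 -0.13   0.06 ]
shaftB [ 0.51  -0.147  0.06 ]
knobA [ 0.532 -0.41   0.04 ]
knobB [ 0.363 -0.315  0.04 ]
purple [ 0.401 -0.461  0.04 ]
mug [ 0.712 -0.293  0.05 ]
bottle [0.711 0.286 0.05 ]
box [0.585 0.412 0.03 ]
plBL [0.41  0.128 0.012]
plBR [ 0.451 -0.193  0.012]
plTR [ 0.708 -0.159  0.012]
plTL [0.661 0.162 0.012]
```

View pics/plate.png

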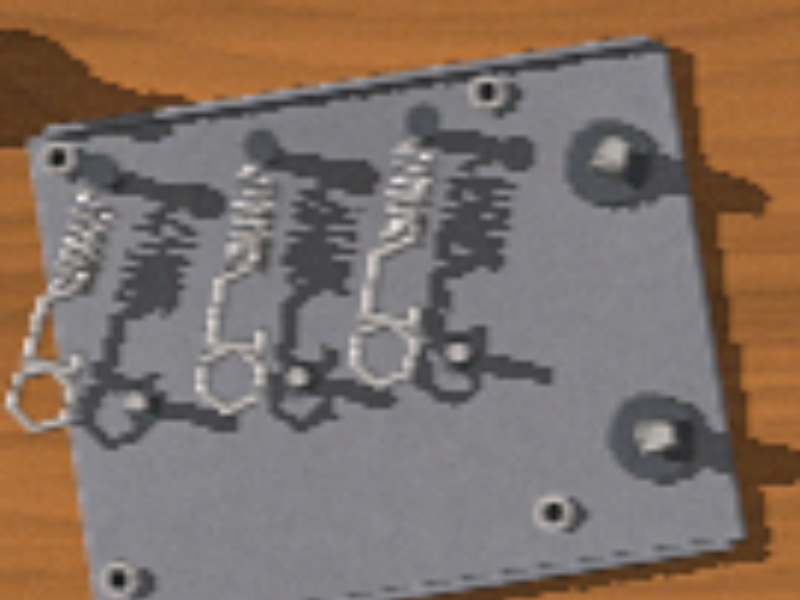

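The crop shows posts at (137,401), (298,377) and (458,352), studs at (105,170), (260,147) and (423,122), and loops at (42,395), (232,380) and (384,350).

```bash
cat >> h.py <<'E'
def goto(P,yaw=None,tool=0.0):
    """print tool-frame shift [mm] and turn to bring point 'tool' m ahead of TCP to P with tool-x at yaw (mod pi nearest)"""
    s,T=pose(); d=np.array(P)-(T[:3,3]+T[:3,2]*tool); t=T[:3,:3].T@d*1000
    y0=np.arctan2(T[1,0],T[0,0]); out='' 
    if yaw is not None:
        a=(yaw-y0+np.pi/2)%np.pi-np.pi/2; out=f' turn {-a:.3f} (n={abs(a)/.18:.1f})'
    print('clk',round(s['clock'],2),'shift',t.round(1),out,'yaw0 %.3f'%y0,'F',np.round(s['ft_force'],1),'w %.3f'%s['gripper_width'],'gf',np.round(s['grasp_force'],1),'q7 %.2f'%s['joints'][6])
E
python3 - <<'E'
from h import *
def c(uv): return np.array(uv)/5.926+[185-.4,130-.4]
Q={}
for n,l,z in [('post',[(458,352),(298,377),(137,401)],.046),('stud',[(423,122),(260,147),(105,170)],.048),('loop',[(384,350),(232,380),(42,395)],.037),('shaft',[(655,437),(612,155)],.06)]:
    Q[n]=[ray('top0',c(u),z)[:2] for u in l]; print(n,np.round(Q[n],4).tolist())
for i in range(3): d=Q['stud'][i]-Q['post'][i]; l=Q['loop'][i]-Q['stud'][i]; print(np.hypot(*d),np.arctan2(d[1],d[0]),np.hypot(*l),np.arctan2(-l[1],-l[0]))
d=Q['post'][2]-Q['post'][0]; print(np.hypot(*d),np.arctan2(-d[0],d[1]))
d=Q['shaft'][1]-Q['shaft'][0]; print(np.hypot(*d),np.arctan2(d[1],d[0]))
goto([.39,.335,.26],.35)
E
```

```text
post [[0.5486, -0.0497], [0.5378, 0.0288], [0.5275, 0.1078]]
stud [[0.6621, -0.0347], [0.6513, 0.0456], [0.6414, 0.122]]
loop [[0.5508, -0.0134], [0.5374, 0.0619], [0.5317, 0.1559]]
shaft [[0.505, -0.1436], [0.6422, -0.1261]]
0.1144800684488452 0.1315548435236187 0.11331990662342845 -0.18946844172442304
0.11470195652560324 0.14721495792116235 0.1150588547902312 -0.1420244631286573
0.11472869266410884 0.1241077137025303 0.1147700969090296 -0.2995437992949378
0.15899399375841788 0.13303476304552753
0.13833576901515243 0.12668039459011698
clk 0.15 shift [-239.3 -169.5   43.5]  turn -0.727 (n=4.0) yaw0 2.765 F [0.1 0.1 0.3] w 0.998 gf 0.0 q7 -0.22
```

```bash
python3 -m handwheel '[{"linear":[-30,-20,5],"turn":0},{"linear":[-40,-30,8],"turn":0},{"linear":[-40,-30,8],"turn":0},{"linear":[-40,-30,8],"turn":0},{"linear":[-40,-30,8],"turn":0}]' 85
python3 -m handwheel '[{"linear":[-40,-25,8],"turn":0},{"linear":[0,0,0],"turn":-0.18},{"linear":[0,0,0],"turn":-0.18},{"linear":[0,0,0],"turn":-0.18},{"linear":[0,0,0],"turn":-0.18}]'
python3 -m handwheel '[{"linear":[0,0,0],"turn":0},{"linear":[0,0,0],"turn":0}]'
python3 - <<'E'
from h import *
goto([.39,.335,.26],.35); im,V,K,c=snap('wrist','w1'); print(proj('w1',[.39,.335,.082]))
E
```

```text
clock: 0.78
tcp_pos: [0.3558, 0.3796, 0.2666]
tool_rot: [0.0, 0.187, 0.982, -0.0]
ft_force: [1.8, 0.8, -0.2]
gripper_width: 0.996
grasp_force: 0.0
clock: 1.4
tcp_pos: [0.3831, 0.3429, 0.2587]
tool_rot: [-0.0, -0.174, 0.985, -0.0]
ft_force: [0.4, 0.3, 0.3]
gripper_width: 0.989
grasp_force: 0.0
clock: 1.65
tcp_pos: [0.3831, 0.343, 0.2588]
tool_rot: [-0.0, -0.169, 0.986, -0.0]
ft_force: [-0.1, -0.2, -0.2]
gripper_width: 0.996
grasp_force: 0.0
clk 1.65 shift [-3.8 -9.9 -1.2]  turn -0.010 (n=0.1) yaw0 -2.801 F [-0.1 -0.2 -0.2] w 0.996 gf 0.0 q7 0.66
[241.27517422 194.78954336]
```

View pics/w1.png

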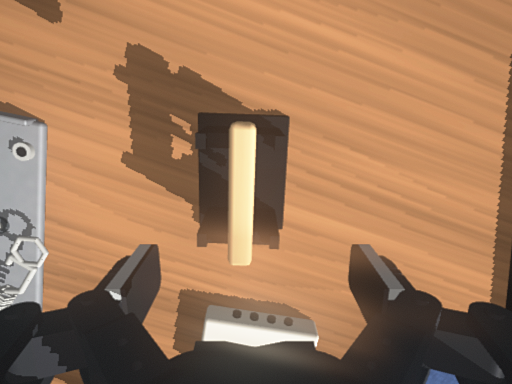

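The wrist view shows the bar from (243,122) to (240,265), and the white box behind it at (260,325).

Run:
```python
from h import *
a=ray('w1',(243,122),.09);b=ray('w1',(240,265),.09);print(a,b,np.hypot(*(a-b)[:2]))
m=(a+b)/2; yaw=np.arctan2(*(b-a)[[1,0]]); print(m,yaw); goto([m[0],m[1],.082],yaw,.054)
```

```text
[0.33468886 0.31780623 0.09      ] [0.44558729 0.35314973 0.09      ] 0.11639426083943727
[0.39013807 0.33547798 0.09      ] 0.3085246032048337
clk 1.7 shift [ -4.1  -9.5 122.8]  turn 0.032 (n=0.2) yaw0 -2.801 F [ 0.6  1.1 -0.4] w 0.994 gf 0.0 q7 0.67
```

```bash
python3 -m handwheel '[{"linear":[-4,-9.5,0],"turn":0.032},{"linear":[0,0,40],"turn":0},{"linear":[0,0,40],"turn":0},{"linear":[0,0,28],"turn":0},{"linear":[0,0,14],"turn":0}]'
python3 -m handwheel '[{"linear":[0,0,0],"turn":0},{"linear":[0,0,0],"turn":0},{"linear":[0,0,0],"turn":0},{"linear":[0,0,0],"turn":0},{"linear":[0,0,0],"turn":0}]' 0 100
python3 -m handwheel '[{"linear":[0,0,0],"turn":0},{"linear":[0,0,0],"turn":0},{"linear":[0,0,0],"turn":0},{"linear":[0,0,0],"turn":0}]'
python3 - <<'E'
from h import *
goto([.39013,.33548,.082],.3085,.054)
E
```

```text
clock: 2.33
tcp_pos: [0.3902, 0.3347, 0.1356]
tool_rot: [-0.0, -0.154, 0.988, -0.001]
ft_force: [0.1, 0.0, 0.1]
gripper_width: 0.992
grasp_force: 0.0
clock: 2.95
tcp_pos: [0.3905, 0.3357, 0.138]
tool_rot: [0.001, -0.155, 0.988, 0.0]
ft_force: [-0.2, -1.3, 6.3]
gripper_width: 0.215
grasp_force: 97.7
clock: 3.45
tcp_pos: [0.3905, 0.3357, 0.138]
tool_rot: [0.001, -0.155, 0.988, 0.0]
ft_force: [0.5, -1.1, 7.0]
gripper_width: 0.219
grasp_force: 97.7
clk 3.45 shift [ 0.5 -0.1  2. ]  turn 0.002 (n=0.0) yaw0 -2.831 F [ 0.5 -1.1  7. ] w 0.219 gf 97.7 q7 0.53
```

```bash
python3 -m handwheel '[{"linear":[0,0,-15],"turn":0},{"linear":[0,0,-35],"turn":0},{"linear":[0,0,-35],"turn":0},{"linear":[0,0,0],"turn":0},{"linear":[0,0,0],"turn":0}]'
python3 - <<'E'
from h import *
snap('wrist','w2'); goto([.5317,.1559,.078],None,.055)
im=cv2.imread('pics/w2.png'); snap('side','s2')
E
```

```text
clock: 4.08
tcp_pos: [0.39, 0.335, 0.2219]
tool_rot: [-0.0, -0.155, 0.988, -0.0]
ft_force: [-0.2, -0.4, -0.9]
gripper_width: 0.223
grasp_force: 97.7
clk 4.12 shift [ -80.5 -213.8   88.4]  yaw0 -2.830 F [-0.3  0.1 -0.9] w 0.214 gf 97.7 q7 0.61
```

View pics/w2.png

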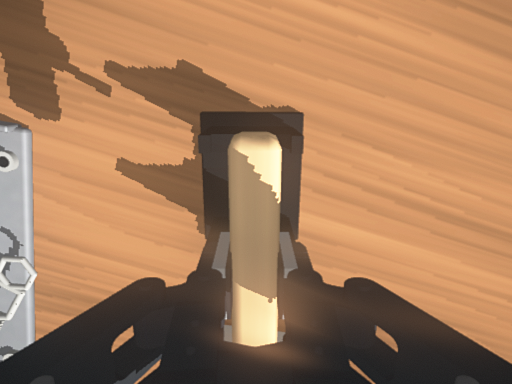

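The bar is gripped at its middle and lifted clear; the pin is hidden beneath it.

Run:
```python
from h import *
s,T=pose(); V,K=load('w2'); TC=np.linalg.inv(T)@np.linalg.inv(V)
for u in [(255,133),(255,343)]:
    p=np.linalg.inv(K)@[*u,1]; d=TC[:3,:3]@[p[0],-p[1],-p[2]]; o=TC[:3,3]
    for z in (.040,.042,.044,.046): print(u,z,(o+d*(z-o[2])/d[2])[:2].round(4))
print(ray('w2',(15,273),.037))
print([proj('s2',T[:3,3]+np.array([0,0,-z])).round(1) for z in (.055,.113)])
a=cv2.imread('pics/s2.png'); cv2.imwrite('pics/s2c.png',cv2.resize(a[95:195,150:300],(750,500),interpolation=cv2.INTER_CUBIC))
```

```text
(255, 133) 0.04 [0.0595 0.0009]
(255, 133) 0.042 [0.0593 0.0009]
(255, 133) 0.044 [0.0591 0.0009]
(255, 133) 0.046 [0.0589 0.0009]
(255, 343) 0.04 [-0.0272  0.0009]
(255, 343) 0.042 [-0.029   0.0009]
(255, 343) 0.044 [-0.0308  0.0009]
(255, 343) 0.046 [-0.0326  0.0009]
[0.53049259 0.15638787 0.037     ]
[array([188.5, 125.4]), array([189.6, 138.9])]
```

View pics/s2c.png

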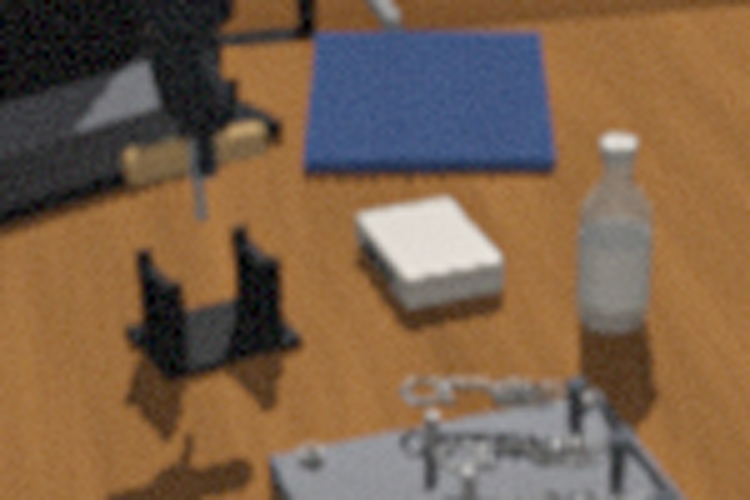

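The side crop shows the puller hanging upright, with the tip at about (190,138) in the full image. That matches the predicted tip, so the puller geometry is confirmed.

```bash
python3 -m handwheel '[{"linear":[-12,-33,0],"turn":0},{"linear":[-16,-43,0],"turn":0},{"linear":[-16,-43,0],"turn":0},{"linear":[-16,-43,0],"turn":0},{"linear":[-12,-33,0],"turn":0}]'
python3 -m handwheel '[{"linear":[-8,-18,0],"turn":0},{"linear":[0,0,0],"turn":0},{"linear":[0,0,0],"turn":0}]'
python3 - <<'E'
from h import *
goto([.531,.156,.020],None,.113)
snap('side','s3'); snap('top','t3')
s,T=pose();t=T[:3,3]-[0,0,.113]; a=cv2.imread('pics/s3.png'); p=proj('s3',t).astype(int);l=proj('s3',[.531,.156,.037]);print(p,l)
x,y=int(l[0])-75,int(l[1])-60
cv2.imwrite('pics/s3c.png',cv2.resize(a[y:y+100,x:x+150],(750,500),interpolation=cv2.INTER_CUBIC));print(x,y)
E
```

```text
clock: 4.8
tcp_pos: [0.519, 0.1696, 0.2206]
tool_rot: [-0.001, -0.154, 0.988, -0.001]
ft_force: [0.0, -0.1, -1.2]
gripper_width: 0.215
grasp_force: 98.0
clock: 5.18
tcp_pos: [0.5303, 0.1585, 0.2213]
tool_rot: [-0.001, -0.156, 0.988, 0.0]
ft_force: [-0.5, 0.8, -0.9]
gripper_width: 0.218
grasp_force: 98.0
clk 5.17 shift [-0.2 -2.8 88.3]  yaw0 -2.829 F [-0.5  0.8 -0.9] w 0.218 gf 98.0 q7 1.03
[233 156] [233.9848352  173.27741186]
158 113
```

View pics/s3c.png

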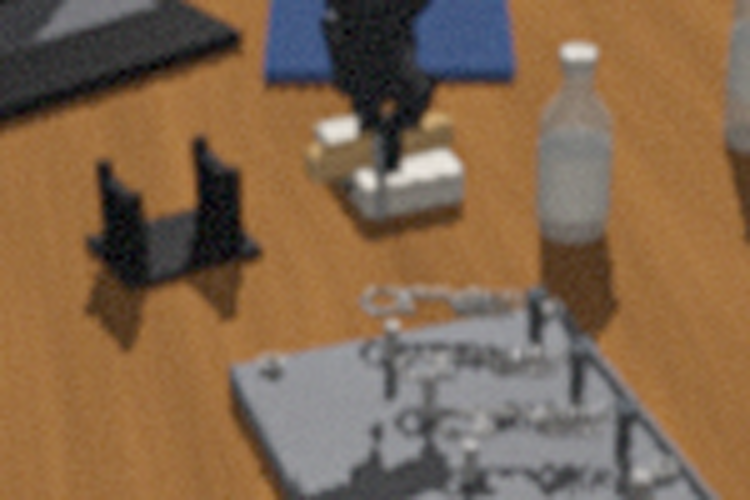

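```bash
cat >> h.py <<'E'
YAW=.132; ux=np.array([np.cos(YAW),np.sin(YAW)]); uy=np.array([-ux[1],ux[0]])
P2=np.array([.5378,.0289]); POST={1:P2-.08*uy,2:P2,3:P2+.08*uy}; STUD={k:v+.115*ux for k,v in POST.items()}
def tip(i,r,a,z=.020):
    d=YAW+np.pi+a*-1  # a>0: swung to +y side
    return np.array([*(STUD[i]+r*np.array([np.cos(d),np.sin(d)])),z])
def rows(pts,tl=.113):
    s,T=pose(); cur=T[:3,3]+T[:3,2]*tl
    print('clk %.2f'%s['clock'],'F',np.round(s['ft_force'],1),'tip',cur.round(4))
    for p in pts: print((T[:3,:3].T@(p-cur)*1000).round(1)); cur=p
def where(i):
    s,T=pose(); c=T[:3,3]+T[:3,2]*.113; v=c[:2]-STUD[i]; print('tip r %.1f mm, a %.3f, z %.1f'%(np.hypot(*v)*1e3, (YAW-np.arctan2(-v[1],-v[0])+0), c[2]*1e3),'F',np.round(s['ft_force'],1))
E
python3 -m handwheel '[{"linear":[0,-2.8,20],"turn":0},{"linear":[0,0,20],"turn":0},{"linear":[0,0,18],"turn":0},{"linear":[0,0,12],"turn":0},{"linear":[0,0,8],"turn":0}]'
python3 -m handwheel '[{"linear":[0,0,5],"turn":0},{"linear":[0,0,5.5],"turn":0},{"linear":[0,0,0],"turn":0}]'
python3 - <<'E'
from h import *
where(3); a=.43
rows([tip(3,r,a) for r in (.1235,.134,.149,.1635)]+[tip(3,.1635,a*k/6) for k in (5,4,3,2,1,0)]+[tip(3,.148,0),tip(3,.139,0)])
E
```

```text
clock: 5.9
tcp_pos: [0.532, 0.1553, 0.1435]
tool_rot: [-0.0, -0.156, 0.988, 0.0]
ft_force: [-0.9, -0.2, -0.4]
gripper_width: 0.218
grasp_force: 98.0
clock: 6.28
tcp_pos: [0.5323, 0.1545, 0.1333]
tool_rot: [-0.0, -0.155, 0.988, -0.0]
ft_force: [0.3, 0.1, -2.4]
gripper_width: 0.217
grasp_force: 98.0
tip r 113.4 mm, a 0.411, z 20.3 F [ 0.3  0.1 -2.4]
clk 6.28 F [ 0.3  0.1 -2.4] tip [0.5323 0.1545 0.0203]
[7.1 7.6 0.3]
[8.6 6.  0. ]
[12.3  8.6  0. ]
[11.9  8.3  0. ]
[ 6.4 -9.8  0. ]
[  5.6 -10.3   0. ]
[  4.9 -10.6   0. ]
[  4.1 -11.    0. ]
[  3.3 -11.2   0. ]
[  2.5 -11.4   0. ]
[-15.3  -2.8  -0. ]
[-8.9 -1.6 -0. ]
```

```bash
python3 -m handwheel '[{"linear":[7,7.5,0],"turn":0},{"linear":[8.6,6,0],"turn":0},{"linear":[12.3,8.6,0],"turn":0},{"linear":[12,8.3,0],"turn":0},{"linear":[0,0,0],"turn":0}]'
python3 - <<'E'
from h import *
where(3);
E
```

```text
clock: 6.9
tcp_pos: [0.4857, 0.1717, 0.134]
tool_rot: [0.002, -0.155, 0.988, -0.0]
ft_force: [7.8, -1.9, -2.1]
gripper_width: 0.216
grasp_force: 97.7
tip r 162.5 mm, a 0.434, z 21.0 F [ 7.8 -1.9 -2.1]
```

Force is 8.0 N, which is 40 mm of stretch, so the pin is in the loop. Swinging next.

```bash
python3 -m handwheel '[{"linear":[6.5,-9.8,0],"turn":0},{"linear":[5.8,-10.3,0],"turn":0},{"linear":[5,-10.6,0],"turn":0},{"linear":[4.1,-11,0],"turn":0},{"linear":[3.3,-11.2,0],"turn":0}]'
python3 -m handwheel '[{"linear":[2.5,-11.4,0],"turn":0},{"linear":[0,0,0],"turn":0}]'
python3 - <<'E'
from h import *
where(3); rows([tip(3,.1635,0),tip(3,.148,0),tip(3,.137,0)])
E
```

```text
clock: 7.52
tcp_pos: [0.4803, 0.1146, 0.1342]
tool_rot: [0.003, -0.155, 0.988, 0.001]
ft_force: [6.0, 1.0, -2.3]
gripper_width: 0.213
grasp_force: 98.4
clock: 7.78
tcp_pos: [0.4817, 0.1025, 0.1342]
tool_rot: [0.003, -0.154, 0.988, 0.001]
ft_force: [6.4, 0.9, -1.5]
gripper_width: 0.219
grasp_force: 98.6
tip r 160.2 mm, a 0.004, z 21.2 F [ 6.4  0.9 -1.5]
clk 7.78 F [ 6.4  0.9 -1.5] tip [0.4824 0.1029 0.0212]
[ 3.4 -0.   1.2]
[-15.3  -2.7   0.1]
[-10.8  -1.9   0.1]
```

```bash
python3 -m handwheel '[{"linear":[-7,-1.2,0],"turn":0},{"linear":[-7,-1.2,0],"turn":0},{"linear":[-7,-1.4,0],"turn":0},{"linear":[0,0,0],"turn":0},{"linear":[0,0,0],"turn":0}]'
python3 - <<'E'
from h import *
where(3); snap('side','s4'); snap('top','t4'); rows([tip(3,.138,0)])
E
```

```text
clock: 8.4
tcp_pos: [0.4988, 0.1045, 0.1332]
tool_rot: [-0.001, -0.155, 0.988, -0.0]
ft_force: [-0.8, 0.7, -1.7]
gripper_width: 0.214
grasp_force: 98.8
tip r 143.9 mm, a 0.000, z 20.2 F [-0.8  0.7 -1.7]
clk 8.50 F [-0.  -0.4 -0.7] tip [0.499  0.1045 0.0202]
[-5.4 -1.   0.2]
```

Force fell to zero at r = 144 mm, so spring 3's hook is on its post. I'll centre the pin in the loop, lift out and go to spring 2.

```bash
python3 -m handwheel '[{"linear":[-4.8,-0.9,0],"turn":0},{"linear":[0,0,0],"turn":0},{"linear":[0,0,-8],"turn":0},{"linear":[0,0,-15],"turn":0},{"linear":[0,0,-20],"turn":0}]'
python3 -m handwheel '[{"linear":[0,0,-20],"turn":0},{"linear":[0,0,0],"turn":0},{"linear":[0,0,0],"turn":0}]'
python3 - <<'E'
from h import *
where(3); rows([tip(2,.115,.287,.083),tip(2,.115,.287)])
E
```

```text
clock: 9.12
tcp_pos: [0.5046, 0.1051, 0.1775]
tool_rot: [-0.0, -0.155, 0.988, -0.0]
ft_force: [-0.0, 0.1, -1.0]
gripper_width: 0.215
grasp_force: 98.8
clock: 9.5
tcp_pos: [0.5046, 0.105, 0.1964]
tool_rot: [-0.0, -0.155, 0.988, -0.0]
ft_force: [0.9, 0.0, -1.4]
gripper_width: 0.213
grasp_force: 98.8
tip r 137.9 mm, a -0.002, z 83.4 F [ 0.9  0.  -1.4]
clk 9.50 F [ 0.9  0.  -1.4] tip [0.5046 0.1049 0.0834]
[-18.7 -51.4   0.4]
[-0.  0. 63.]
```

```bash
python3 -m handwheel '[{"linear":[-6,-17,0],"turn":0},{"linear":[-6.5,-17.4,0],"turn":0},{"linear":[-6.2,-17,0],"turn":0},{"linear":[0,0,0],"turn":0},{"linear":[0,0,0],"turn":0}]'
python3 - <<'E'
from h import *
where(2); rows([tip(2,.115,.287,.083),tip(2,.115,.287)])
snap('wrist','w5'); a=cv2.imread('pics/w5.png'); cv2.imwrite('pics/w5b.png',cv2.resize(a,(800,600)))
for i in (1,2,3): print([ (proj('w5',p)*1.5625).round() for p in ([*POST[i],.046],tip(i,.115,{1:.326,2:.287,3:0}[i],.037),tip(i,.139,0,.037))])
E
```

```text
clock: 10.12
tcp_pos: [0.538, 0.0624, 0.1962]
tool_rot: [-0.0, -0.155, 0.988, 0.0]
ft_force: [0.3, 0.9, -2.0]
gripper_width: 0.213
grasp_force: 98.8
tip r 115.4 mm, a 0.292, z 83.2 F [ 0.3  0.9 -2. ]
clk 10.12 F [ 0.3  0.9 -2. ] tip [0.5379 0.0624 0.0832]
[-0.1 -0.7  0.2]
[-0.  -0.1 63. ]
[array([148., 261.]), array([236., 283.]), array([160., 205.])]
[array([326., 292.]), array([395., 308.]), array([336., 237.])]
[array([497., 321.]), array([494., 315.]), array([505., 267.])]
```

View pics/w5b.png

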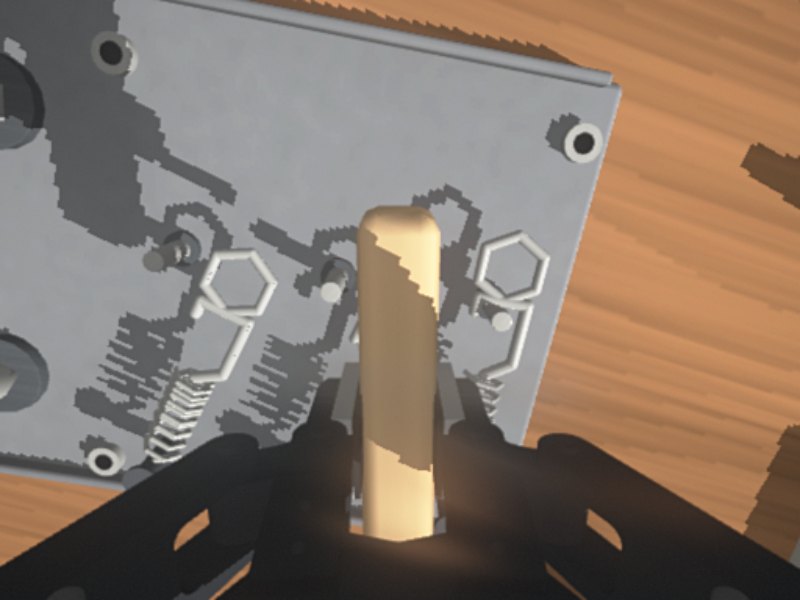

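Spring 3 is hooked round post 3 at (500,321), with its loop at (512,266). Loop 1 is at (237,284), as predicted. Next is loop 2.

```bash
python3 -m handwheel '[{"linear":[0,-0.5,15],"turn":0},{"linear":[0,0,18],"turn":0},{"linear":[0,0,15],"turn":0},{"linear":[0,0,10],"turn":0},{"linear":[0,0,5],"turn":0}]'
python3 -m handwheel '[{"linear":[0,0,0],"turn":0},{"linear":[0,0,0],"turn":0}]'
python3 - <<'E'
from h import *
where(2); a=.290
rows([tip(2,r,a) for r in (.1235,.134,.149,.1645)]+[tip(2,.1645,a*k/4) for k in (3,2,1,0)])
E
```

```text
clock: 10.8
tcp_pos: [0.5383, 0.0617, 0.1326]
tool_rot: [-0.0, -0.155, 0.988, 0.0]
ft_force: [0.2, 0.3, -1.6]
gripper_width: 0.221
grasp_force: 98.8
clock: 11.05
tcp_pos: [0.5388, 0.0616, 0.1338]
tool_rot: [0.0, -0.155, 0.988, 0.0]
ft_force: [0.2, -1.2, -1.2]
gripper_width: 0.216
grasp_force: 98.8
tip r 114.3 mm, a 0.287, z 20.8 F [ 0.2 -1.2 -1.2]
clk 11.05 F [ 0.2 -1.2 -1.2] tip [0.5389 0.0617 0.0208]
[8.1 4.5 0.8]
[ 9.4  4.7 -0. ]
[13.4  6.8 -0. ]
[13.8  7.  -0. ]
[  5.  -10.8  -0. ]
[  4.2 -11.2  -0. ]
[  3.4 -11.4  -0. ]
[  2.5 -11.6  -0. ]
```

```bash
python3 -m handwheel '[{"linear":[8.1,4.5,0.5],"turn":0},{"linear":[9.4,4.7,0],"turn":0},{"linear":[13.4,6.8,0],"turn":0},{"linear":[13.8,7,0],"turn":0},{"linear":[0,0,0],"turn":0}]'
python3 - <<'E'
from h import *
where(2); a=.290
rows([tip(2,.1655,a*k/4) for k in (4,3,2,1,0)])
E
```

```text
clock: 11.68
tcp_pos: [0.4908, 0.0704, 0.1338]
tool_rot: [0.003, -0.155, 0.988, 0.0]
ft_force: [8.5, -1.0, -2.1]
gripper_width: 0.214
grasp_force: 98.6
tip r 162.6 mm, a 0.296, z 20.8 F [ 8.5 -1.  -2.1]
clk 11.68 F [ 8.5 -1.  -2.1] tip [0.4914 0.0705 0.0208]
[3.  0.5 0.8]
[  5.  -10.9  -0. ]
[  4.2 -11.2  -0. ]
[  3.4 -11.5  -0. ]
[  2.6 -11.7  -0. ]
```

```bash
python3 -m handwheel '[{"linear":[5.5,-10.8,0],"turn":0},{"linear":[4.5,-11.2,0],"turn":0},{"linear":[3.5,-11.5,0],"turn":0},{"linear":[2.6,-11.9,0],"turn":0},{"linear":[0,0,0],"turn":0}]'
python3 - <<'E'
from h import *
where(2); rows([tip(2,.163,0),tip(2,.1435,0),tip(2,.138,0)])
E
```

```text
clock: 12.3
tcp_pos: [0.4914, 0.0219, 0.1339]
tool_rot: [0.005, -0.154, 0.988, 0.001]
ft_force: [6.2, 1.9, -1.0]
gripper_width: 0.215
grasp_force: 98.8
tip r 160.9 mm, a -0.004, z 20.9 F [ 6.2  1.9 -1. ]
clk 12.30 F [ 6.2  1.9 -1. ] tip [0.4923 0.0222 0.0209]
[1.9 1.  0.9]
[-19.2  -3.4   0.2]
[-5.4 -1.   0. ]
```

```bash
python3 -m handwheel '[{"linear":[-6,-0.5,0],"turn":0},{"linear":[-6,-1,0],"turn":0},{"linear":[-7,-1.2,0],"turn":0},{"linear":[0,0,0],"turn":0},{"linear":[0,0,0],"turn":0}]'
python3 - <<'E'
from h import *
where(2); rows([tip(2,.138,0)])
E
```

```text
clock: 12.92
tcp_pos: [0.5062, 0.0249, 0.1329]
tool_rot: [-0.0, -0.155, 0.988, 0.0]
ft_force: [2.5, -0.2, -0.6]
gripper_width: 0.217
grasp_force: 99.0
tip r 146.9 mm, a 0.001, z 19.9 F [ 2.5 -0.2 -0.6]
clk 12.93 F [ 2.5 -0.2 -0.6] tip [0.5061 0.0249 0.0199]
[-8.7 -1.8 -0.1]
```

```bash
python3 -m handwheel '[{"linear":[-4,-0.8,0],"turn":0},{"linear":[0,0,0],"turn":0},{"linear":[0,0,0],"turn":0}]'
python3 - <<'E'
from h import *
where(2); rows([tip(2,.138,0)])
E
python3 -m handwheel '[{"linear":[-4.5,-0.8,0],"turn":0},{"linear":[0,0,0],"turn":0},{"linear":[0,0,0],"turn":0}]'
python3 - <<'E'
from h import *
where(2)
E
```

```text
clock: 13.3
tcp_pos: [0.5099, 0.0252, 0.1327]
tool_rot: [-0.001, -0.155, 0.988, -0.0]
ft_force: [-0.6, -0.1, -1.7]
gripper_width: 0.215
grasp_force: 99.0
tip r 143.3 mm, a -0.000, z 19.7 F [-0.6 -0.1 -1.7]
clk 13.30 F [-0.6 -0.1 -1.7] tip [0.5098 0.0251 0.0197]
[-5.2 -0.9 -0.3]
clock: 13.68
tcp_pos: [0.515, 0.0259, 0.1329]
tool_rot: [-0.0, -0.155, 0.988, 0.0]
ft_force: [0.5, 0.4, -1.9]
gripper_width: 0.216
grasp_force: 99.0
tip r 138.0 mm, a 0.000, z 19.9 F [ 0.5  0.4 -1.9]
```

Spring 2 is hooked too. Lifting out and moving to loop 1.

```bash
python3 -m handwheel '[{"linear":[0,0,-8],"turn":0},{"linear":[0,0,-15],"turn":0},{"linear":[0,0,-20],"turn":0},{"linear":[0,0,-20],"turn":0},{"linear":[0,0,0],"turn":0}]'
python3 - <<'E'
from h import *
where(2); rows([tip(1,.115,.328,.083)])
print(ray('w5',np.array((237,284))/1.5625,.037), tip(1,.115,.328))
E
```

```text
clock: 14.3
tcp_pos: [0.5159, 0.026, 0.1979]
tool_rot: [0.002, -0.155, 0.988, 0.0]
ft_force: [-0.1, 0.0, -1.4]
gripper_width: 0.22
grasp_force: 99.0
tip r 136.6 mm, a 0.001, z 84.9 F [-0.1  0.  -1.4]
clk 14.30 F [-0.1  0.  -1.4] tip [0.5164 0.0261 0.0849]
[-19.6 -47.3   2. ]
[ 0.54976463 -0.0124427   0.037     ] [ 0.54953079 -0.01287213  0.02      ]
```

```bash
python3 -m handwheel '[{"linear":[-6.5,-15.5,0],"turn":0},{"linear":[-6.5,-16,0],"turn":0},{"linear":[-6.5,-15.8,0],"turn":0},{"linear":[0,0,0],"turn":0},{"linear":[0,0,0],"turn":0}]'
python3 - <<'E'
from h import *
where(1); rows([tip(1,.115,.328,.083)])
E
python3 -m handwheel '[{"linear":[0,0,16],"turn":0},{"linear":[0,0,18],"turn":0},{"linear":[0,0,15],"turn":0},{"linear":[0,0,10],"turn":0},{"linear":[0,0,5],"turn":0}]'
python3 -m handwheel '[{"linear":[0,0,0],"turn":0},{"linear":[0,0,0],"turn":0}]'
python3 - <<'E'
from h import *
where(1); a=.328
rows([tip(1,r,a) for r in (.1235,.134,.149,.1655)])
E
```

```text
clock: 14.92
tcp_pos: [0.5477, -0.0129, 0.1956]
tool_rot: [-0.0, -0.155, 0.988, 0.0]
ft_force: [-0.1, 0.6, -1.6]
gripper_width: 0.218
grasp_force: 99.0
tip r 116.9 mm, a 0.326, z 82.6 F [-0.1  0.6 -1.6]
clk 14.93 F [-0.1  0.6 -1.6] tip [ 0.5476 -0.0128  0.0826]
[-1.8 -0.7 -0.4]
clock: 15.55
tcp_pos: [0.5478, -0.0129, 0.1311]
tool_rot: [-0.0, -0.155, 0.988, 0.0]
ft_force: [-0.3, -0.1, -1.2]
gripper_width: 0.215
grasp_force: 99.0
clock: 15.8
tcp_pos: [0.5484, -0.0131, 0.1323]
tool_rot: [0.0, -0.155, 0.988, 0.0]
ft_force: [-0.4, 1.1, -1.6]
gripper_width: 0.217
grasp_force: 99.0
tip r 116.0 mm, a 0.324, z 19.3 F [-0.4  1.1 -1.6]
clk 15.80 F [-0.4  1.1 -1.6] tip [ 0.5485 -0.0131  0.0193]
[ 6.3  4.  -0.7]
[ 9.2  5.1 -0. ]
[13.1  7.3 -0. ]
[14.4  8.  -0. ]
```

```bash
python3 -m handwheel '[{"linear":[6.5,4,-0.5],"turn":0},{"linear":[9.2,5.1,0],"turn":0},{"linear":[13.1,7.3,0],"turn":0},{"linear":[15,8.3,0],"turn":0},{"linear":[0,0,0],"turn":0}]'
python3 - <<'E'
from h import *
where(1); a=.328
rows([tip(1,.1655,a*k/5) for k in (5,4,3,2,1,0)])
E
```

```text
clock: 16.42
tcp_pos: [0.5009, -0.0025, 0.1334]
tool_rot: [0.003, -0.155, 0.988, 0.0]
ft_force: [7.3, -1.8, -2.6]
gripper_width: 0.215
grasp_force: 98.7
tip r 164.0 mm, a 0.334, z 20.4 F [ 7.3 -1.8 -2.6]
clk 16.43 F [ 7.3 -1.8 -2.6] tip [ 0.5016 -0.0024  0.0204]
[ 1.7 -0.1  0.4]
[ 5.  -9.7 -0. ]
[  4.3 -10.   -0. ]
[  3.7 -10.2  -0. ]
[  3.  -10.4  -0. ]
[  2.3 -10.6  -0. ]
```

```bash
python3 -m handwheel '[{"linear":[5.5,-9.7,0],"turn":0},{"linear":[5,-10,0],"turn":0},{"linear":[4,-10.3,0],"turn":0},{"linear":[3.2,-10.6,0],"turn":0},{"linear":[2.5,-11,0],"turn":0}]'
python3 -m handwheel '[{"linear":[0,0,0],"turn":0},{"linear":[0,0,0],"turn":0}]'
python3 - <<'E'
from h import *
where(1); rows([tip(1,.163,0),tip(1,.1435,0),tip(1,.138,0)])
E
```

```text
clock: 17.05
tcp_pos: [0.4997, -0.0572, 0.1335]
tool_rot: [0.005, -0.155, 0.988, 0.001]
ft_force: [8.2, 0.2, -2.3]
gripper_width: 0.218
grasp_force: 98.9
clock: 17.3
tcp_pos: [0.4998, -0.0569, 0.1336]
tool_rot: [0.005, -0.155, 0.988, 0.001]
ft_force: [8.0, -0.4, -1.6]
gripper_width: 0.219
grasp_force: 98.9
tip r 162.8 mm, a 0.001, z 20.6 F [ 8.  -0.4 -1.6]
clk 17.30 F [ 8.  -0.4 -1.6] tip [ 0.5009 -0.0565  0.0206]
[ 0.2 -0.2  0.6]
[-19.2  -3.5   0.2]
[-5.4 -1.   0.1]
```

```bash
python3 -m handwheel '[{"linear":[-6,-1,0],"turn":0},{"linear":[-6,-1.1,0],"turn":0},{"linear":[-7,-1.2,0],"turn":0},{"linear":[0,0,0],"turn":0},{"linear":[0,0,0],"turn":0}]'
python3 -m handwheel '[{"linear":[-3,-0.5,0],"turn":0},{"linear":[0,0,0],"turn":0},{"linear":[0,0,0],"turn":0}]'
python3 - <<'E'
from h import *
where(1); rows([tip(1,.138,0)])
E
```

```text
clock: 17.92
tcp_pos: [0.5153, -0.0552, 0.1327]
tool_rot: [0.001, -0.155, 0.988, 0.0]
ft_force: [5.2, 0.8, -0.8]
gripper_width: 0.214
grasp_force: 99.1
clock: 18.3
tcp_pos: [0.5167, -0.0553, 0.1322]
tool_rot: [-0.001, -0.155, 0.988, 0.0]
ft_force: [0.1, 1.8, -0.6]
gripper_width: 0.218
grasp_force: 99.0
tip r 147.1 mm, a -0.005, z 19.2 F [ 0.1  1.8 -0.6]
clk 18.30 F [ 0.1  1.8 -0.6] tip [ 0.5166 -0.0554  0.0192]
[-9.1 -0.9 -0.8]
```

```bash
python3 -m handwheel '[{"linear":[-4,-0.3,0],"turn":0},{"linear":[-4,-0.4,0],"turn":0},{"linear":[0,0,0],"turn":0},{"linear":[0,0,0],"turn":0}]'
python3 - <<'E'
from h import *
where(1); rows([tip(1,.138,0)])
E
```

```text
clock: 18.8
tcp_pos: [0.525, -0.0536, 0.1323]
tool_rot: [-0.0, -0.155, 0.988, -0.0]
ft_force: [0.2, 0.1, -1.6]
gripper_width: 0.213
grasp_force: 99.0
tip r 138.7 mm, a -0.000, z 19.3 F [ 0.2  0.1 -1.6]
clk 18.80 F [ 0.2  0.1 -1.6] tip [ 0.5249 -0.0536  0.0193]
[-0.7 -0.1 -0.7]
```

Spring 1 is hooked as well (no force at r = 139 mm). Lifting out and taking the puller back to its rest.

```bash
python3 -m handwheel '[{"linear":[0,0,-8],"turn":0},{"linear":[0,0,-20],"turn":0},{"linear":[0,0,-25],"turn":0},{"linear":[0,0,-25],"turn":0},{"linear":[0,0,-10],"turn":0}]'
python3 - <<'E'
from h import *
rows([np.array([.39013,.33548,.118])])
E
```

```text
clock: 19.42
tcp_pos: [0.5257, -0.0535, 0.222]
tool_rot: [0.001, -0.155, 0.988, -0.0]
ft_force: [0.3, 0.2, -1.9]
gripper_width: 0.218
grasp_force: 99.0
clk 19.43 F [ 0.3  0.2 -1.9] tip [ 0.526  -0.0535  0.109 ]
[ 10.2 411.8  -9.3]
```

```bash
python3 -m handwheel '[{"linear":[1,35,-3],"turn":0},{"linear":[1,50,-3],"turn":0},{"linear":[1,50,-3],"turn":0},{"linear":[1,50,0],"turn":0},{"linear":[1,50,0],"turn":0}]'
python3 -m handwheel '[{"linear":[1,50,0],"turn":0},{"linear":[1,50,0],"turn":0},{"linear":[1,40,0],"turn":0},{"linear":[1,30,0],"turn":0},{"linear":[0,0,0],"turn":0}]'
python3 -m handwheel '[{"linear":[0,0,0],"turn":0},{"linear":[0,0,0],"turn":0}]'
python3 - <<'E'
from h import *
goto([.3905,.3357,.138],.3085); snap('wrist','w6'); snap('top','t6')
a=cv2.imread('pics/t6.png'); cv2.imwrite('pics/p6.png',cv2.resize(a[130:245,185:320],(800,681))[:600])
E
```

```text
clock: 20.05
tcp_pos: [0.4478, 0.17, 0.2293]
tool_rot: [-0.0, -0.155, 0.988, -0.0]
ft_force: [0.8, 0.2, -1.1]
gripper_width: 0.22
grasp_force: 99.0
clock: 20.68
tcp_pos: [0.3911, 0.3322, 0.2294]
tool_rot: [-0.0, -0.157, 0.988, 0.001]
ft_force: [1.2, -0.1, -1.1]
gripper_width: 0.219
grasp_force: 99.0
clock: 20.92
tcp_pos: [0.3933, 0.3277, 0.2292]
tool_rot: [-0.0, -0.154, 0.988, -0.001]
ft_force: [0.1, 0.1, -0.2]
gripper_width: 0.213
grasp_force: 99.0
clk 20.93 shift [ 0.2  8.6 91.2]  turn 0.001 (n=0.0) yaw0 -2.832 F [ 0.1  0.1 -0.2] w 0.213 gf 99.0 q7 0.60
```

View pics/p6.png

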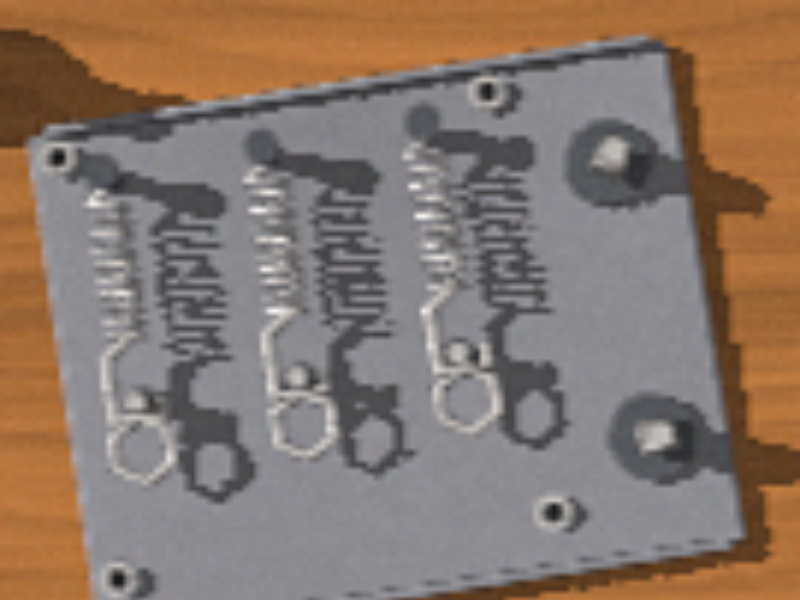

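All three springs are hooked round their posts at (140,401), (299,377) and (460,352). Lowering the puller into the rest.

```bash
python3 -m handwheel '[{"linear":[0.2,8.6,0],"turn":0},{"linear":[0,0,20],"turn":0},{"linear":[0,0,25],"turn":0},{"linear":[0,0,25],"turn":0},{"linear":[0,0,0],"turn":0}]'
python3 -m handwheel '[{"linear":[0,0,13],"turn":0},{"linear":[0,0,7],"turn":0},{"linear":[0,0,0],"turn":0},{"linear":[0,0,0],"turn":0}]'
python3 - <<'E'
from h import *
goto([.3905,.3357,.138],.3085)
E
```

```text
clock: 21.65
tcp_pos: [0.389, 0.3373, 0.1582]
tool_rot: [-0.001, -0.155, 0.988, -0.001]
ft_force: [0.3, -0.7, -0.7]
gripper_width: 0.213
grasp_force: 99.0
clock: 22.15
tcp_pos: [0.39, 0.3376, 0.1397]
tool_rot: [0.0, -0.155, 0.988, 0.0]
ft_force: [0.1, -0.4, -0.7]
gripper_width: 0.219
grasp_force: 99.0
clk 22.15 shift [ 0.1 -2.   1.7]  turn 0.003 (n=0.0) yaw0 -2.830 F [ 0.1 -0.4 -0.7] w 0.219 gf 99.0 q7 0.48
```

```bash
python3 -m handwheel '[{"linear":[0,-1.8,0],"turn":0},{"linear":[0,0,1.5],"turn":0},{"linear":[0,0,0.7],"turn":0},{"linear":[0,0,0],"turn":0},{"linear":[0,0,0],"turn":0}]'
python3 -m handwheel '[{"linear":[0,0,0],"turn":0},{"linear":[0,0,0],"turn":0},{"linear":[0,0,0],"turn":0},{"linear":[0,0,0],"turn":0},{"linear":[0,0,0],"turn":0}]' 85
python3 -m handwheel '[{"linear":[0,0,-20],"turn":0},{"linear":[0,0,-35],"turn":0},{"linear":[0,0,-40],"turn":0},{"linear":[0,0,-30],"turn":0},{"linear":[0,0,0],"turn":0}]'
python3 - <<'E'
from h import *
goto([.365,-.32,.28]); snap('wrist','w7'); c=cv2.imread('pics/t6.png'); k=c[180:270,335:440]; 
def wim(f): return cv2.resize(cv2.imread(f),(400,300))
cv2.imwrite('pics/m7.png',np.hstack([wim('pics/w7.png'),cv2.resize(k,(400,300))]))
E
```

```text
clock: 22.78
tcp_pos: [0.3906, 0.3356, 0.138]
tool_rot: [0.0, -0.155, 0.988, -0.0]
ft_force: [-0.6, -1.7, 7.0]
gripper_width: 0.214
grasp_force: 100.5
clock: 23.4
tcp_pos: [0.3904, 0.3358, 0.1372]
tool_rot: [-0.0, -0.155, 0.988, 0.0]
ft_force: [0.4, -0.1, -0.1]
gripper_width: 0.999
grasp_force: 0.0
clock: 24.02
tcp_pos: [0.3912, 0.3366, 0.2642]
tool_rot: [0.002, -0.155, 0.988, 0.001]
ft_force: [-0.1, -0.9, 0.2]
gripper_width: 0.993
grasp_force: 0.0
clk 24.02 shift [ 225.6 -617.1  -18.2]  yaw0 -2.831 F [-0.1 -0.9  0.2] w 0.993 gf 0.0 q7 0.62
```

View pics/m7.png

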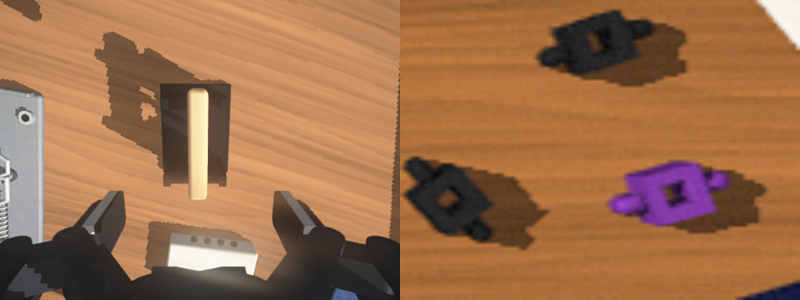

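The puller hangs in its rest, with the bar across both cheeks. The black knobs haven't moved. Going to knob B (near left in the right panel) by an arc round the base.

```bash
python3 -m handwheel '[{"linear":[-3,-40,0],"turn":0},{"linear":[-3,-50,0],"turn":0},{"linear":[-3,-50,0],"turn":0},{"linear":[-3,-50,0],"turn":0},{"linear":[-3,-50,0],"turn":0}]'
python3 -m handwheel '[{"linear":[-3,-50,0],"turn":0},{"linear":[-3,-50,0],"turn":0},{"linear":[20,-40,0],"turn":0},{"linear":[30,-37,0],"turn":0},{"linear":[30,-37,0],"turn":0}]'
python3 -m handwheel '[{"linear":[30,-37,0],"turn":0},{"linear":[30,-37,0],"turn":0},{"linear":[30,-37,0],"turn":0},{"linear":[15,-20,0],"turn":0},{"linear":[0,0,0],"turn":0}]'
python3 - <<'E'
from h import *
goto([.365,-.318,.26])
s,T=pose(); print(np.round(s['joints'],2))
E
```

```text
clock: 24.7
tcp_pos: [0.478, 0.11, 0.2608]
tool_rot: [-0.001, -0.155, 0.988, -0.0]
ft_force: [0.8, -0.3, -0.0]
gripper_width: 0.997
grasp_force: 0.0
clock: 25.32
tcp_pos: [0.472, -0.116, 0.2607]
tool_rot: [-0.001, -0.155, 0.988, 0.001]
ft_force: [0.2, -0.4, 0.4]
gripper_width: 0.995
grasp_force: 0.0
clock: 25.95
tcp_pos: [0.4117, -0.2732, 0.2606]
tool_rot: [-0.001, -0.153, 0.988, 0.001]
ft_force: [-0.3, -0.2, 0.4]
gripper_width: 1.0
grasp_force: 0.0
clk 25.95 shift [ 58.  -28.7   0.7]  yaw0 -2.835 F [-0.3 -0.2  0.4] w 1.000 gf 0.0 q7 1.80
[ 0.86  0.64 -0.59  1.99  0.55  0.68  1.8 ]
```

```bash
python3 - <<'E'
from h import *
def c(u): return (335+(u[0]-400)/3.81,180+u[1]/3.3333)
for n,a,b,m in [('B',(416,170),(482,233),(449,198)),('A',(552,58),(645,28),(598,43))]:
    A,B=[ray('t6',c(u),.026) for u in (a,b)]; print(n,ray('t6',c(m),.04).round(4),np.arctan2(*(B-A)[[1,0]]))
for n,u in [('S1',(655,437)),('S2',(612,155))]: print(n,ray('t6',np.array(u)/5.926+[184.6,129.6],.06))
E
python3 -m handwheel '[{"linear":[10,-5,0],"turn":0},{"linear":[16,-8,0],"turn":0},{"linear":[16,-8,0],"turn":0},{"linear":[12,-6,0],"turn":0},{"linear":[0,0,0],"turn":0}]'
python3 - <<'E'
from h import *
goto([.365,-.318,.26]); snap('wrist','w8');
E
```

```text
B [ 0.3984 -0.2954  0.04  ] -2.4234908029214584
A [ 0.5308 -0.4134  0.04  ] -1.2373557569778946
S1 [ 0.50497059 -0.14362368  0.06      ]
S2 [ 0.64219784 -0.12614608  0.06      ]
clock: 26.58
tcp_pos: [0.3697, -0.3137, 0.262]
tool_rot: [-0.0, -0.155, 0.988, 0.0]
ft_force: [0.2, 0.5, 0.8]
gripper_width: 0.997
grasp_force: 0.0
clk 26.57 shift [ 5.8 -2.6  2. ]  yaw0 -2.831 F [0.2 0.5 0.8] w 0.997 gf 0.0 q7 1.90
```

View pics/w8.png

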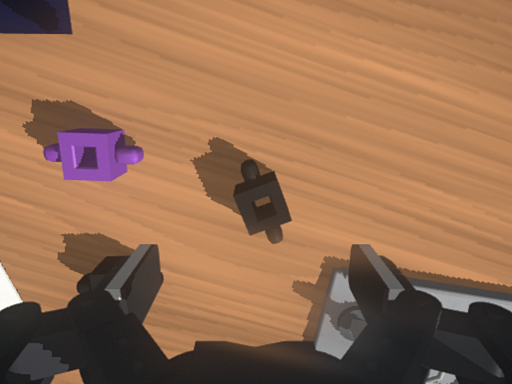

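Knob B's bore is at (263,202), with wing tips at (250,168) and (276,237). The purple one is at (88,155), and knob A is partly behind the left finger.

Run:
```python
from h import *
A,B=ray('w8',(250,165),.022),ray('w8',(276,238),.022); m=ray('w8',(263,202),.04); y=np.arctan2(*(B-A)[[1,0]]); print(m,y,np.hypot(*(B-A)[:2]))
# hub top corners
C=[ray('w8',u,.04) for u in ((235,190),(275,171),(290,214),(250,234))]; C=np.array(C); print(C.mean(0), [np.hypot(*(C[i]-C[(i+1)%4])[:2]).round(4) for i in range(4)], [np.arctan2(*(C[j]-C[i])[[1,0]]).round(3) for i,j in ((1,2),(0,3),(0,1),(3,2))])
goto([m[0],m[1],.022],y,.054)
```

```text
[ 0.39046537 -0.29760491  0.04      ] 0.6433194959078579 0.08248134204582533
[ 0.39135616 -0.29784408  0.04      ] [np.float64(0.0417), np.float64(0.0452), np.float64(0.044), np.float64(0.0472)] [np.float64(0.655), np.float64(0.611), np.float64(2.337), np.float64(2.377)]
clk 26.62 shift [-23.7   8.6 186.1]  turn -0.332 (n=1.8) yaw0 -2.830 F [ 1.   0.9 -0.3] w 0.996 gf 0.0 q7 1.90
```

```bash
python3 -m handwheel '[{"linear":[-23.5,8.6,20],"turn":-0.166},{"linear":[0,0,40],"turn":-0.166},{"linear":[0,0,40],"turn":0},{"linear":[0,0,20],"turn":0},{"linear":[0,0,0],"turn":0}]'
python3 - <<'E'
from h import *
goto([.391,-.2977,.080],.64); snap('wrist','w9'); print(proj('w9',[.391,-.2977,.04]))
g=cv2.cvtColor(cv2.imread('pics/w9.png'),cv2.COLOR_BGR2GRAY)
cv2.imwrite('pics/w9b.png',cv2.convertScaleAbs(cv2.imread('pics/w9.png'),alpha=1.6,beta=20))
E
```

```text
clock: 27.25
tcp_pos: [0.3904, -0.2969, 0.1411]
tool_rot: [-0.0, -0.317, 0.948, 0.001]
ft_force: [-0.0, 0.1, -0.4]
gripper_width: 0.996
grasp_force: 0.0
clk 27.25 shift [-0.  -1.2 61.1]  turn 0.005 (n=0.0) yaw0 -2.496 F [-0.   0.1 -0.4] w 0.996 gf 0.0 q7 1.88
[250.80611245 226.77162842]
```

View pics/w9b.png

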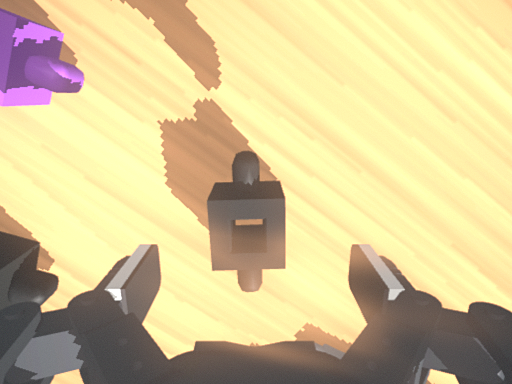

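The hub is centred between the fingers, with its bore at about (249,224). Descending and gripping.

```bash
python3 -m handwheel '[{"linear":[0,-1.2,20],"turn":0},{"linear":[0,0,20],"turn":0},{"linear":[0,0,14],"turn":0},{"linear":[0,0,7],"turn":0},{"linear":[0,0,0],"turn":0}]'
python3 -m handwheel '[{"linear":[0,0,0],"turn":0},{"linear":[0,0,0],"turn":0},{"linear":[0,0,0],"turn":0},{"linear":[0,0,0],"turn":0},{"linear":[0,0,0],"turn":0}]' 30 60
python3 - <<'E'
from h import *
goto([.391,-.2977,.080],.64)
E
```

```text
clock: 27.92
tcp_pos: [0.3913, -0.2991, 0.0816]
tool_rot: [0.0, -0.316, 0.949, -0.0]
ft_force: [-1.0, 0.1, 0.4]
gripper_width: 0.994
grasp_force: 0.0
clock: 28.55
tcp_pos: [0.391, -0.2995, 0.0819]
tool_rot: [0.0, -0.316, 0.949, -0.001]
ft_force: [-0.3, -0.1, 5.3]
gripper_width: 0.507
grasp_force: 61.8
clk 28.55 shift [-1.1  1.5  1.9]  turn 0.003 (n=0.0) yaw0 -2.499 F [-0.3 -0.1  5.3] w 0.507 gf 61.8 q7 1.74
```

```bash
python3 -m handwheel '[{"linear":[0,0,-20],"turn":0},{"linear":[0,0,-40],"turn":0},{"linear":[0,0,-40],"turn":0},{"linear":[-30,6,-10],"turn":0},{"linear":[-40,8,0],"turn":0}]'
python3 -m handwheel '[{"linear":[-45,10,0],"turn":0},{"linear":[-45,10,0],"turn":0},{"linear":[-45,10,0],"turn":0},{"linear":[-35,8,0],"turn":0},{"linear":[-15,5,0],"turn":0}]'
python3 -m handwheel '[{"linear":[0,0,0],"turn":0},{"linear":[0,0,0],"turn":0},{"linear":[0,0,0],"turn":0}]'
python3 - <<'E'
from h import *
goto([.5042,-.1441,.19],.132); snap('wrist','w10'); print(proj('w10',[.5042,-.1441,.06]),proj('w10',[.643,-.1257,.06]))
a=cv2.convertScaleAbs(cv2.imread('pics/w10.png'),alpha=1.5,beta=15); cv2.imwrite('pics/w10b.png',cv2.resize(a,(800,600)))
E
```

```text
clock: 29.18
tcp_pos: [0.4382, -0.247, 0.1922]
tool_rot: [0.0, -0.314, 0.949, -0.001]
ft_force: [0.8, -0.6, -1.9]
gripper_width: 0.508
grasp_force: 61.6
clock: 29.8
tcp_pos: [0.5615, -0.0984, 0.1912]
tool_rot: [0.001, -0.317, 0.948, 0.001]
ft_force: [-0.6, 0.7, -1.6]
gripper_width: 0.503
grasp_force: 61.6
clock: 30.18
tcp_pos: [0.5596, -0.1025, 0.191]
tool_rot: [-0.001, -0.315, 0.949, -0.0]
ft_force: [0.4, 0.3, -1.8]
gripper_width: 0.503
grasp_force: 61.6
clk 30.18 shift [69.3 -0.2  1.1]  turn 0.509 (n=2.8) yaw0 -2.501 F [ 0.4  0.3 -1.8] w 0.503 gf 61.6 q7 1.68
[252.77857025 101.07776722] [156.76426224 280.22212206]
```

View pics/w10b.png

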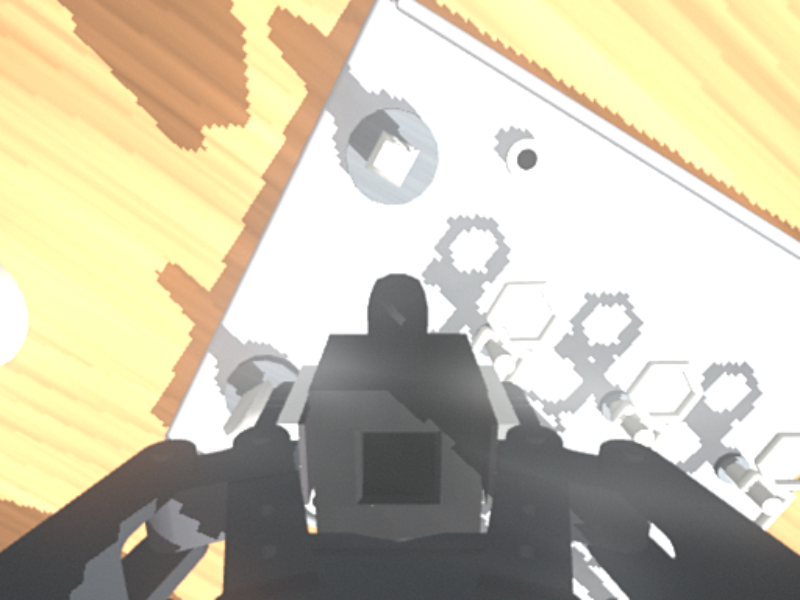

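The near shaft is at (395,158), matching the prediction. The bore mouth of the held knob is at (400,467).

Run:
```python
from h import *
V,K=load('w10'); s,T=pose(); TC=np.linalg.inv(T)@np.linalg.inv(V)
for u in [(360,432),(440,432),(440,504),(361,504),(400,467)]:
    p=np.linalg.inv(K)@[u[0]/1.5625,u[1]/1.5625,1]; d=TC[:3,:3]@[p[0],-p[1],-p[2]]; o=TC[:3,3]
    print((o+d*(.042-o[2])/d[2]).round(4)[:2])
a=cv2.imread('pics/w10.png')[66:136,212:292]
cv2.imwrite('pics/w10s.png',cv2.resize(a,(640,560),interpolation=cv2.INTER_CUBIC))
```

```text
[ 0.0041 -0.0089]
[0.004  0.0113]
[-0.0174  0.0118]
[-0.0174 -0.0091]
[-0.0061  0.0012]
```

View pics/w10s.png

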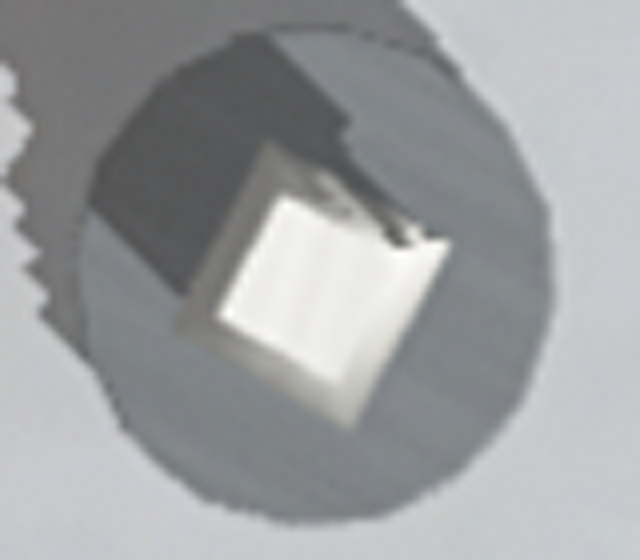

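Run:
```python
from h import *
from scipy.optimize import least_squares
V,K=load('w10'); s,T=pose(); CT=V@T
def pj(P):
    p=CT@[*P,1]; p=K@[p[0],-p[1],-p[2]]; return p[:2]/p[2]*1.5625
h=.0095
obs=[((h,-h,0),(360,432)),((h,h,0),(440,432)),((-h,h,0),(440,504)),((-h,-h,0),(361,504)),((.022,-.022,.04),(331,335)),((.022,.022,.04),(468,335)),((.022,-.022,0),(304,391)),((.022,.022,0),(496,394))]
f=lambda q:np.concatenate([pj(np.array(o)+q[:3])-u for o,u in obs])
r=least_squares(f,[0,0,.042],loss='soft_l1',f_scale=3); print(r.x.round(4),r.fun.reshape(-1,2).round(0).tolist())
C=np.array([ray('w10',(212+u/8,66+v/8),.054) for u,v in ((270,140),(450,240),(350,428),(180,328))]); 
D=np.array([ray('w10',(212+u/8,66+v/8),.060) for u,v in ((285,195),(410,250),(337,383),(218,312))])
for X in (C,D): print(X.mean(0).round(4),[np.hypot(*(X[i]-X[(i+1)%4])[:2]).round(4) for i in range(4)],[(np.arctan2(*(X[(i+1)%4]-X[i])[[1,0]])%(np.pi/2)).round(3) for i in range(4)])
```

```text
[-0.0044  0.0012  0.0376] [[1.0, 6.0], [-1.0, 6.0], [-2.0, -0.0], [2.0, -0.0], [-2.0, -3.0], [2.0, -3.0], [3.0, 0.0], [-3.0, -3.0]]
[ 0.5052 -0.1447  0.054 ] [np.float64(0.0157), np.float64(0.0162), np.float64(0.0153), np.float64(0.0156)] [np.float64(0.153), np.float64(0.144), np.float64(0.118), np.float64(0.168)]
[ 0.5051 -0.1447  0.06  ] [np.float64(0.0102), np.float64(0.0112), np.float64(0.0104), np.float64(0.0099)] [np.float64(0.242), np.float64(0.127), np.float64(0.114), np.float64(0.096)]
```

Run:
```python
from h import *
C=np.array([ray('w9',u,.04) for u in ((232,218),(266,218),(266,253),(232,253))]);m=C.mean(0)
print(m,[np.hypot(*(C[i]-C[(i+1)%4])[:2]).round(4) for i in range(4)])
y=-2.499; x=np.array([np.cos(y),np.sin(y)]); d=m[:2]-[.391,-.2995]; print(d@x, d@[x[1],-x[0]])
g=cv2.imread('pics/w9b.png')[150:300,190:310]; a=cv2.imread('pics/w10.png')
b=cv2.convertScaleAbs(a[200:350,180:330],alpha=2.5)
cv2.imwrite('pics/c11.png',np.hstack([cv2.resize(g,(400,500)),cv2.resize(b,(400,500))]))
```

```text
[ 0.39612503 -0.2951704   0.04      ] [np.float64(0.0193), np.float64(0.022), np.float64(0.02), np.float64(0.022)]
-0.00669742930835664 0.0003947424695837765
```

View pics/c11.png

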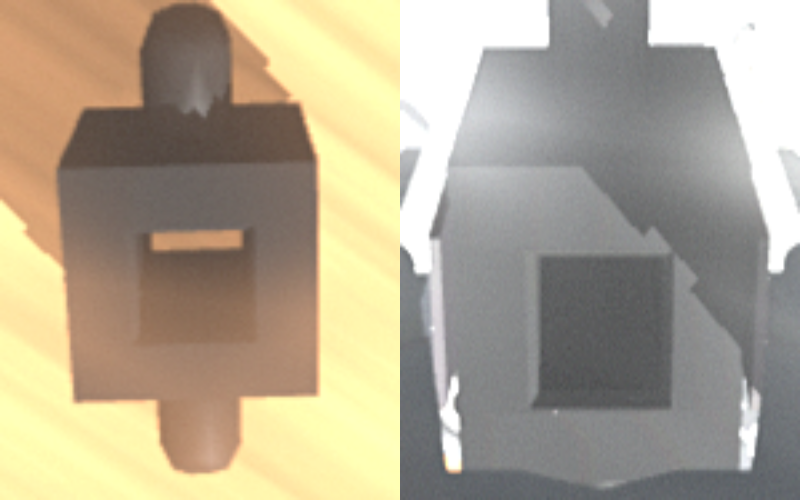

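Run:
```python
from h import *
from scipy.optimize import least_squares
h=.0095;H=.022
def fit(CT,K,obs,x0):
    def pj(P):
        p=CT@[*P,1]; p=K@[p[0],-p[1],-p[2]]; return p[:2]/p[2]
    f=lambda q:np.concatenate([pj(np.array([o[0]*np.cos(q[3])-o[1]*np.sin(q[3]),o[0]*np.sin(q[3])+o[1]*np.cos(q[3]),o[2]])+q[:3])-u for o,u in obs])
    r=least_squares(f,[*x0,0],loss='soft_l1',f_scale=2); print(r.x.round(4),r.fun.reshape(-1,2).round(1).tolist())
s,T=pose()
V,K=load('w10'); fit(V@T,K,[((h,-h,0),(228,276.5)),((h,h,0),(282,276.5)),((-h,h,0),(282,322.4)),((-h,-h,0),(228,322.4)),((H,-H,.04),(211.9,214.1)),((H,H,.04),(298.1,214.1)),((H,-H,0),(198,250)),((H,H,0),(311,250))],[0,0,.04])
# w9: rebuild tool pose then; TCP
T9=T.copy(); q=[-0.0,-0.317,0.948,0.001]; T9[:3,:3]=R.from_quat([q[1],q[2],q[3],q[0]]).as_matrix(); T9[:3,3]=[.3904,-.2969,.1411]
V,K=load('w9'); fit(V@T9,K,[((h,-h,0),(230.5,219)),((h,h,0),(266.5,219)),((-h,h,0),(266.5,253)),((-h,-h,0),(230.5,253)),((H,-H,0),(208,200.4)),((H,H,0),(285.4,199)),((-H,H,0),(285.4,269)),((-H,-H,0),(212.5,270.5)),((H,-H,.04),(215.5,182.5)),((H,H,.04),(280,181))],[0,0,.10])
```

```text
[-0.0058  0.0008  0.0406  0.0004] [[2.5, 2.8], [-2.8, 2.8], [-3.8, -1.8], [3.5, -1.8], [-1.3, -0.7], [0.8, -0.7], [-1.2, 0.2], [1.9, 0.1]]
[-0.0054 -0.0028  0.1004 -0.0216] [[0.3, 2.0], [-2.2, 1.3], [-1.8, -2.3], [1.7, -1.7], [-0.6, 0.1], [1.0, -0.2], [0.6, 0.3], [-0.4, 0.3], [0.1, -0.3], [0.7, -0.2]]
```

```bash
cat >> h.py <<'E'
def knobto(S,off,yaw,tcpz):
    """print shift (after turning to yaw) to put knob (offset off in tool xy) over S"""
    s,T=pose(); y0=np.arctan2(T[1,0],T[0,0]); y=y0+((yaw-y0+np.pi/4)%(np.pi/2)-np.pi/4)
    goto([*(np.array(S)-R.from_euler('z',y0).as_matrix()[:2,:2]@[off[0],-off[1]]),tcpz],yaw=None); print('turn',round(-(y-y0),3))
E
python3 -m handwheel '[{"linear":[10,0,0],"turn":0.167},{"linear":[0,0,0],"turn":0.167},{"linear":[0,0,0],"turn":0.167},{"linear":[0,0,0],"turn":0},{"linear":[0,0,0],"turn":0}]'
python3 - <<'E'
from h import *
knobto((.5048,-.1445),(-.006,.0008),.14,.15)
E
```

```text
clock: 30.85
tcp_pos: [0.5524, -0.1069, 0.1912]
tool_rot: [-0.0, -0.072, 0.997, -0.0]
ft_force: [-0.2, -1.3, -2.4]
gripper_width: 0.506
grasp_force: 61.6
clk 30.85 shift [ 58.5 -31.1  41.2]  yaw0 -2.997 F [-0.2 -1.3 -2.4] w 0.506 gf 61.6 q7 1.30
turn 0.005
```

```bash
python3 -m handwheel '[{"linear":[20,-10,0],"turn":0},{"linear":[20,-11,0],"turn":0},{"linear":[18.5,-10,0],"turn":0},{"linear":[0,0,20],"turn":0},{"linear":[0,0,20],"turn":0}]'
python3 -m handwheel '[{"linear":[0,0,0],"turn":0},{"linear":[0,0,0],"turn":0},{"linear":[0,0,0],"turn":0}]'
python3 - <<'E'
from h import *
knobto((.5048,-.1445),(-.006,.0008),.14,.15)
E
```

```text
clock: 31.48
tcp_pos: [0.4991, -0.1461, 0.1509]
tool_rot: [0.001, -0.072, 0.997, 0.0]
ft_force: [0.3, 0.1, -2.8]
gripper_width: 0.504
grasp_force: 61.6
clock: 31.85
tcp_pos: [0.4996, -0.1457, 0.1519]
tool_rot: [0.001, -0.071, 0.997, -0.0]
ft_force: [0.5, 0.5, -1.5]
gripper_width: 0.504
grasp_force: 61.4
clk 31.85 shift [ 0.7 -0.4  1.9]  yaw0 -2.999 F [ 0.5  0.5 -1.5] w 0.504 gf 61.4 q7 1.27
turn 0.003
```

Lowering in small steps and watching the force (contact with the taper at about TCP z = 0.142, home at 0.102).

```bash
python3 -m handwheel '[{"linear":[0.7,-0.4,4],"turn":0},{"linear":[0,0,4],"turn":0},{"linear":[0,0,4],"turn":0},{"linear":[0,0,4],"turn":0},{"linear":[0,0,0],"turn":0}]'
python3 - <<'E'
from h import *
knobto((.5048,-.1445),(-.006,.0008),.14,.102); s,T=pose(); print(np.round(s['moment'],2))
E
```

```text
clock: 32.48
tcp_pos: [0.4983, -0.146, 0.1348]
tool_rot: [-0.0, -0.071, 0.997, 0.0]
ft_force: [0.3, 0.0, -1.5]
gripper_width: 0.507
grasp_force: 61.4
clk 32.48 shift [-0.7 -0.2 32.8]  yaw0 -2.999 F [ 0.3  0.  -1.5] w 0.507 gf 61.4 q7 1.25
turn 0.002
[ 0.01  0.04 -0.03]
```

```bash
python3 -m handwheel '[{"linear":[-0.5,0,6],"turn":0},{"linear":[0,0,6],"turn":0},{"linear":[0,0,6],"turn":0},{"linear":[0,0,6],"turn":0},{"linear":[0,0,0],"turn":0}]'
python3 - <<'E'
from h import *
knobto((.5048,-.1445),(-.006,.0008),.14,.102)
E
python3 -m handwheel '[{"linear":[0,0,4],"turn":0},{"linear":[0,0,4],"turn":0},{"linear":[0,0,2],"turn":0},{"linear":[0,0,0],"turn":0},{"linear":[0,0,0],"turn":0}]'
python3 - <<'E'
from h import *
knobto((.5048,-.1445),(-.006,.0008),.14,.102)
E
```

```text
clock: 33.1
tcp_pos: [0.4987, -0.1459, 0.1106]
tool_rot: [-0.0, -0.071, 0.997, 0.0]
ft_force: [0.1, 0.6, -1.4]
gripper_width: 0.507
grasp_force: 61.4
clk 33.1 shift [-0.3 -0.3  8.6]  yaw0 -2.999 F [ 0.1  0.6 -1.4] w 0.507 gf 61.4 q7 1.22
turn 0.002
clock: 33.72
tcp_pos: [0.4989, -0.146, 0.1019]
tool_rot: [0.0, -0.071, 0.997, -0.0]
ft_force: [-2.7, -0.5, 7.4]
gripper_width: 0.512
grasp_force: 62.4
clk 33.73 shift [-0.1 -0.2 -0.1]  yaw0 -2.999 F [-2.7 -0.5  7.4] w 0.512 gf 62.4 q7 1.21
turn 0.002
```

Knob B is home: TCP at 0.1019 m with an 8-9 N reaction. I'll seat it a bit harder, release and lift. I've used my pictures (one over the limit of 14, in fact), so from here I measure the last knob by fitting its silhouette in code.

```bash
python3 -m handwheel '[{"linear":[0,0,1.5],"turn":0},{"linear":[0,0,0],"turn":0},{"linear":[0,0,0],"turn":0}]'
python3 -m handwheel '[{"linear":[0,0,-1.5],"turn":0},{"linear":[0,0,0],"turn":0},{"linear":[0,0,0],"turn":0},{"linear":[0,0,0],"turn":0},{"linear":[0,0,0],"turn":0}]' 70
python3 -m handwheel '[{"linear":[0,0,-15],"turn":0},{"linear":[0,0,-40],"turn":0},{"linear":[0,0,-45],"turn":0},{"linear":[0,0,-45],"turn":0},{"linear":[0,0,-15],"turn":0}]' 85
cat > fitk.py <<'E'
from h import *
from scipy.optimize import minimize
def mask(im):
    hsv=cv2.cvtColor(im,cv2.COLOR_BGR2HSV); mx=im.max(2).astype(int); mn=im.min(2).astype(int)
    return ((mx<75)&(mx-mn<22)).astype(np.uint8)
def sil(f,x,y,a,shape=(384,512)):
    V,K=load(f); m=np.zeros(shape,np.uint8); c,s=np.cos(a),np.sin(a)
    for X,Y,z0,z1 in ((.022,.022,0,.04),(.045,.008,WZ[0],WZ[1])):
        P=np.array([[x+c*i*X-s*j*Y,y+s*i*X+c*j*Y,z,1] for i in(-1,1) for j in(-1,1) for z in(z0,z1)])
        p=(V@P.T)[:3]; p=K@(p*[[1],[-1],[-1]]); p=(p[:2]/p[2]).T
        cv2.fillConvexPoly(m,cv2.convexHull((p*16).round().astype(np.int32)),1,shift=4)
    return m
WZ=(.0,.026)
def fit(f,x0,roi=None):
    im=cv2.imread(f'pics/{f}.png'); M=cv2.morphologyEx(mask(im),cv2.MORPH_CLOSE,np.ones((3,3)))
    u,v=proj(f,[x0[0],x0[1],.02]); n,L,st,ce=cv2.connectedComponentsWithStats(M)
    big=[i for i in range(1,n) if st[i,4]>150]; k=min(big,key=lambda i:np.hypot(ce[i][0]-u,ce[i][1]-v))
    B=(L==k).astype(np.uint8); cs,_=cv2.findContours(B,cv2.RETR_EXTERNAL,cv2.CHAIN_APPROX_NONE); cv2.fillPoly(B,cs,1)
    print('px',ce[k].round(1),'area',st[k,4],'pred',u.round(),v.round(),'bbox',st[k,:4])
    c=ray(f,ce[k],.02)
    cost=lambda q:1-(lambda S:(S&B).sum()/max(1,(S|B).sum()))(sil(f,q[0]/100,q[1]/100,q[2]))
    best=min((minimize(cost,[c[0]*100,c[1]*100,a],method='Nelder-Mead',options=dict(initial_simplex=[[c[0]*100,c[1]*100,a],[c[0]*100+.8,c[1]*100,a],[c[0]*100,c[1]*100+.8,a],[c[0]*100,c[1]*100,a+.25]])) for a in np.arange(0,np.pi,.35)),key=lambda r:r.fun)
    print('IoU',1-best.fun,'xy',(best.x[:2]/100).round(4),'yaw',best.x[2]%np.pi); return best.x
E
python3 - <<'E'
import fitk; from fitk import *
for w in ((0,.026),(.007,.033)):
    fitk.WZ=w; fit('w8',(.391,-.298)); fit('w9',(.391,-.298))
snap('top','t12'); fit('t12',(.531,-.413)); fit('t12',(.505,-.145)); goto([.531,-.413,.26])
E
```

```text
clock: 34.1
tcp_pos: [0.4988, -0.1459, 0.1018]
tool_rot: [0.0, -0.071, 0.997, -0.001]
ft_force: [-3.8, 1.3, 22.1]
gripper_width: 0.508
grasp_force: 64.3
clock: 34.72
tcp_pos: [0.4989, -0.1459, 0.101]
tool_rot: [-0.0, -0.071, 0.997, 0.0]
ft_force: [-1.1, 0.6, 0.3]
gripper_width: 0.818
grasp_force: 0.0
clock: 35.35
tcp_pos: [0.4998, -0.1461, 0.2645]
tool_rot: [0.002, -0.071, 0.997, -0.001]
ft_force: [0.4, -0.3, 0.2]
gripper_width: 0.996
grasp_force: 0.0
px [259.4 196.1] area 1887 pred 262.0 196.0 bbox [234 163  56  61]
IoU 0.640506329113924 xy [ 0.3979 -0.2963] yaw 0.6266617657354797
px [247. 198.] area 3949 pred 251.0 214.0 bbox [207 152  78  82]
IoU 0.5029852564883636 xy [ 0.3977 -0.2959] yaw 0.6728083959261644
px [259.4 196.1] area 1887 pred 262.0 196.0 bbox [234 163  56  61]
IoU 0.632895559724828 xy [ 0.3973 -0.2963] yaw 0.6111145661901898
px [247. 198.] area 3949 pred 251.0 214.0 bbox [207 152  78  82]
IoU 0.4909545346346108 xy [ 0.3966 -0.2955] yaw 0.6793573315713145
px [386.2 192.5] area 346 pred 384.0 193.0 bbox [371 183  30  19]
IoU 0.817966903073286 xy [ 0.5336 -0.419 ] yaw 1.8525029176643948
px [291.4 207.4] area 501 pred 294.0 204.0 bbox [270 188  40  41]
IoU 0.5241935483870968 xy [ 0.4982 -0.1306] yaw 1.5542198707918953
clk 35.4 shift [   7.1 -268.5    5.4]  yaw0 -3.000 F [0.6 0.3 0.6] w 0.996 gf 0.0 q7 1.41
```

Run:
```python
import fitk; from fitk import *
im=cv2.imread('pics/w9.png')
for p in ((248,190),(220,230),(275,262),(248,240),(246,165),(250,280),(180,180),(120,120),(400,150)): print(p,im[p[1],p[0]])
for t,k in ((130,.25),(130,.35),(130,.45)):
    def mask(im):
        mx=im.max(2).astype(float); mn=im.min(2); return ((mx<t)&((mx-mn)<k*mx+6)).astype(np.uint8)
    fitk.mask=mask; print(t,k); fit('w8',(.391,-.298)); fit('w9',(.391,-.298)); fit('t12',(.531,-.413))
```

```text
(248, 190) [30 37 44]
(220, 230) [51 62 79]
(275, 262) [58 73 96]
(248, 240) [41 53 73]
(246, 165) [47 52 61]
(250, 280) [ 65  81 106]
(180, 180) [ 59  87 119]
(120, 120) [103 153 212]
(400, 150) [ 96 142 199]
130 0.25
px [262.4 204.1] area 1365 pred 262.0 196.0 bbox [234 180  56  47]
IoU 0.5655920842642834 xy [ 0.3998 -0.2942] yaw 0.6062126235985279
px [245.8 200. ] area 3765 pred 251.0 214.0 bbox [207 153  78  84]
IoU 0.4570838897656915 xy [ 0.3971 -0.296 ] yaw 0.6848195284389869
px [386.1 192.5] area 328 pred 384.0 193.0 bbox [371 183  30  19]
IoU 0.8076009501187649 xy [ 0.5328 -0.4181] yaw 1.8736755724287786
130 0.35
px [260.5 201. ] area 2663 pred 262.0 196.0 bbox [233 160  58  82]
IoU 0.872755905511811 xy [ 0.3969 -0.2964] yaw 0.6550215231362435
px [247.  219.5] area 6938 pred 251.0 214.0 bbox [207 151  78 140]
IoU 0.9053708439897699 xy [ 0.3968 -0.2958] yaw 0.6732625238131125
px [386.1 192.5] area 355 pred 384.0 193.0 bbox [371 183  31  20]
IoU 0.8372641509433962 xy [ 0.5334 -0.4181] yaw 1.861101762909565
130 0.45
px [244.9 188.4] area 5159 pred 262.0 196.0 bbox [192 138 100 106]
IoU 0.6528487601741435 xy [ 0.3841 -0.3189] yaw 1.2557547679733267
px [228.2 193.5] area 13807 pred 251.0 214.0 bbox [158  99 128 193]
IoU 0.6462999716472924 xy [ 0.3831 -0.3189] yaw 1.3059602713920702
px [386.1 192.5] area 366 pred 384.0 193.0 bbox [371 183  31  20]
IoU 0.8714285714285714 xy [ 0.5326 -0.4181] yaw 1.8827337013537915
```

```bash
python3 -m handwheel '[{"linear":[2,-35,0],"turn":0},{"linear":[2,-50,0],"turn":0},{"linear":[2,-50,0],"turn":0},{"linear":[1,-50,0],"turn":0},{"linear":[0,-50,0],"turn":0}]'
python3 -m handwheel '[{"linear":[0,-33,0],"turn":0},{"linear":[0,0,0],"turn":0},{"linear":[0,0,0],"turn":0},{"linear":[0,0,0],"turn":0}]'
```

```text
clock: 36.02
tcp_pos: [0.5246, -0.381, 0.2598]
tool_rot: [-0.001, -0.071, 0.997, 0.001]
ft_force: [1.0, 1.2, -0.9]
gripper_width: 0.997
grasp_force: 0.0
clock: 36.52
tcp_pos: [0.5303, -0.4105, 0.2609]
tool_rot: [-0.0, -0.072, 0.997, 0.001]
ft_force: [-0.4, -0.0, 0.4]
gripper_width: 0.996
grasp_force: 0.0
```

```bash
sed -i 's/return ((mx<75).*/return ((mx<130)\&((mx-mn)<.35*mx+6)).astype(np.uint8)/' fitk.py
python3 - <<'E'
from fitk import *
snap('wrist','w13'); q=fit('w13',(.533,-.418)); goto([q[0]/100,q[1]/100,.15],q[2])
E
python3 -m handwheel '[{"linear":[0,0,0],"turn":0.176},{"linear":[0,0,0],"turn":0.176},{"linear":[0,0,0],"turn":0.176},{"linear":[0,0,0],"turn":0.176},{"linear":[0,0,0],"turn":0.176}]'
python3 -m handwheel '[{"linear":[0,0,0],"turn":0.176},{"linear":[0,0,0],"turn":0.176},{"linear":[0,0,0],"turn":0.176},{"linear":[0,0,0],"turn":0},{"linear":[0,0,0],"turn":0}]'
python3 - <<'E'
from fitk import *
snap('wrist','w14'); q=fit('w14',(.533,-.418)); goto([q[0]/100,q[1]/100,.141],q[2])
E
```

```text
px [248.  174.8] area 2934 pred 246.0 174.0 bbox [204 146  90  59]
IoU 0.886039886039886 xy [ 0.5328 -0.415 ] yaw 1.9131728040350429
clk 36.58 shift [ -1.9  -4.8 111.1]  turn 1.373 (n=7.6) yaw0 -2.997 F [0.1 0.7 0.1] w 1.000 gf 0.0 q7 1.90
clock: 37.2
tcp_pos: [0.5302, -0.4113, 0.2613]
tool_rot: [-0.0, 0.363, 0.932, 0.0]
ft_force: [0.7, -0.2, -0.1]
gripper_width: 0.994
grasp_force: 0.0
clock: 37.83
tcp_pos: [0.5301, -0.4118, 0.2613]
tool_rot: [-0.0, 0.59, 0.807, 0.0]
ft_force: [-0.1, 0.0, 0.2]
gripper_width: 0.998
grasp_force: 0.0
px [255.5 176.4] area 2755 pred 256.0 179.0 bbox [232 131  48  90]
IoU 0.9162254749299283 xy [ 0.532  -0.4148] yaw 1.900893476021101
clk 37.88 shift [ -3.3   1.  120.2]  turn -0.022 (n=0.1) yaw0 1.879 F [-0.6  0.7  0.2] w 0.996 gf 0.0 q7 0.76
```

```bash
python3 -m handwheel '[{"linear":[-3.3,1,20],"turn":-0.022},{"linear":[0,0,40],"turn":0},{"linear":[0,0,40],"turn":0},{"linear":[0,0,20],"turn":0},{"linear":[0,0,0],"turn":0}]'
python3 - <<'E'
from fitk import *
snap('wrist','w15'); q=fit('w15',(.532,-.415)); goto([q[0]/100,q[1]/100,.080],q[2])
E
```

```text
clock: 38.5
tcp_pos: [0.5311, -0.4146, 0.1391]
tool_rot: [-0.002, 0.582, 0.813, 0.0]
ft_force: [0.6, -0.1, -0.0]
gripper_width: 0.996
grasp_force: 0.0
px [257.  218.3] area 7706 pred 257.0 218.0 bbox [218 146  79 142]
IoU 0.9389040770236539 xy [ 0.5319 -0.4154] yaw 1.8968852986588045
clk 38.55 shift [-0.1 -0.2 60.9]  turn 0.001 (n=0.0) yaw0 1.898 F [0.4 0.1 1. ] w 0.997 gf 0.0 q7 0.75
```

```bash
python3 -m handwheel '[{"linear":[0,0,20],"turn":0},{"linear":[0,0,20],"turn":0},{"linear":[0,0,13],"turn":0},{"linear":[0,0,7],"turn":0},{"linear":[0,0,0],"turn":0}]'
python3 -m handwheel '[{"linear":[0,0,0],"turn":0},{"linear":[0,0,0],"turn":0},{"linear":[0,0,0],"turn":0},{"linear":[0,0,0],"turn":0},{"linear":[0,0,0],"turn":0}]' 30 60
python3 - <<'E'
from h import *
goto([.5319,-.4154,.080],1.897)
E
python3 -m handwheel '[{"linear":[0,0,-20],"turn":0},{"linear":[0,0,-40],"turn":0},{"linear":[0,0,-50],"turn":0},{"linear":[0,0,0],"turn":0},{"linear":[0,0,0],"turn":0}]'
python3 - <<'E'
from h import *
goto([.643,-.1257,.19],.132)
E
```

```text
clock: 39.17
tcp_pos: [0.5318, -0.415, 0.0805]
tool_rot: [-0.0, 0.583, 0.813, 0.0]
ft_force: [-0.5, -0.5, 0.1]
gripper_width: 0.991
grasp_force: 0.0
clock: 39.8
tcp_pos: [0.5325, -0.4154, 0.082]
tool_rot: [0.001, 0.583, 0.813, 0.0]
ft_force: [-0.4, 1.1, 6.0]
gripper_width: 0.503
grasp_force: 62.6
clk 39.8 shift [ 0.2 -0.6  2. ]  turn 0.001 (n=0.0) yaw0 1.898 F [-0.4  1.1  6. ] w 0.503 gf 62.6 q7 0.73
clock: 40.42
tcp_pos: [0.5312, -0.4149, 0.191]
tool_rot: [-0.001, 0.583, 0.813, -0.0]
ft_force: [-0.3, 1.2, -2.8]
gripper_width: 0.5
grasp_force: 62.1
clk 40.42 shift [237.9 198.7   1.1]  turn -1.376 (n=7.6) yaw0 1.898 F [-0.3  1.2 -2.8] w 0.500 gf 62.1 q7 0.76
```

```bash
python3 -m handwheel '[{"linear":[18,22,0],"turn":0},{"linear":[27,33,0],"turn":0},{"linear":[30,36,0],"turn":0},{"linear":[30,36,0],"turn":0},{"linear":[28,34,0],"turn":0}]'
python3 -m handwheel '[{"linear":[27,33,0],"turn":0},{"linear":[4,5,0],"turn":0},{"linear":[0,0,0],"turn":0},{"linear":[0,0,0],"turn":0},{"linear":[0,0,0],"turn":0}]'
python3 - <<'E'
from fitk import *
goto([.643,-.1257,.19],.132); snap('wrist','w16'); u=proj('w16',[.643,-.1257,.06]); print(u)
im=cv2.imread('pics/w16.png'); g=im.min(2); x,y=u.round().astype(int)
for r in range(y-22,y+23,2): print(' '.join('%3d'%g[r,c] for c in range(x-24,x+25,2)))
E
```

```text
clock: 41.05
tcp_pos: [0.6412, -0.2354, 0.189]
tool_rot: [-0.002, 0.582, 0.813, -0.001]
ft_force: [0.4, -0.8, -1.7]
gripper_width: 0.507
grasp_force: 61.9
clock: 41.68
tcp_pos: [0.6668, -0.1978, 0.1909]
tool_rot: [-0.0, 0.584, 0.812, -0.001]
ft_force: [0.2, 0.2, -2.3]
gripper_width: 0.508
grasp_force: 61.9
clk 41.67 shift [76.   0.4  0.9]  turn -1.378 (n=7.7) yaw0 1.895 F [ 0.2  0.2 -2.3] w 0.508 gf 61.9 q7 0.43
[256.01881613  89.32369751]
187 187 188 152 127 125 123 125 126 130 127 127 125 125 125 126 123 127 128 127 125 124 149 188 188
187 189 151 125 129 127 123 126 128 132 129 125 126 125 124 125 125 127 130 129 126 125 127 155 188
189 155 125 127 128 124 122 126 128 129 125 123 122 123 126 125 125 127 129 129 127 127 126 125 152
172 125 127 126 126 126 124 125 127 127 123 144 235 128 122 125 125 128 129 126 124 128 127 123 122
125 129 127 129 128 123 123 125 129 128 122 213 243 230 145 120 123 128 128 126 125 126 126 123 123
123 129 128 127 127 121 122 124 129 124 186 234 245 237 221 151 122 128 128 126 125 126 126 125 123
125 129 125 129 128 123 125 126 127 156 222 219 247 244 
[... 943 characters left out ...]

126 124 119  81  90  86  84 101 109 113 139 221 232 229 230 219 120 118 116 125 124 125 121 121 122
125 126  93  83  84  83  84  83  96 109 105 117 206 234 226 121 116 110 123 125 124 124 121 121 121
125 119  83  83  84  85  85  86  83  92 109 107 112 182 126 110 107 123 125 125 124 122 121 122 124
128  93  82  83  84  84  84  82  82  83  88 108 109 107 106 106 103 124 125 124 122 123 122 121 124
111  83  84  83  83  84  85  84  82  81  82  86 104 109 109  91 123 123 124 125 122 120 122 120 125
 93  84  84  82  83  85  87  82  83  82  82  81  81 102  98  99 124 124 128 124 122 120 121 121 122
111  82  81  83  82  86  85  83  82  82  83  83  81  84  84 127 123 123 125 124 123 120 121 121 126
```

Run:
```python
from h import *
o=np.array([256,89.])
D=np.array([ray('w16',o+d,.06) for d in ((-8,4),(2,14),(12,2),(2,-8))]); print(D.mean(0).round(4))
C=np.array([ray('w16',o+d,.054) for d in ((-16,4),(0,-17),(16.5,-1))]); print(C.round(4), ((C[0]+C[2])/2).round(4))
for X in (D,C):
  for i in range(len(X)-1): e=X[i+1]-X[i]; print(np.hypot(*e[:2]).round(4),(np.arctan2(e[1],e[0])%(np.pi/2)).round(3))
knobto((.643,-.1257),(0,0),.132,.15)
```

```text
[ 0.6446 -0.1268  0.06  ]
[[ 0.6343 -0.1308  0.054 ]
 [ 0.6398 -0.1161  0.054 ]
 [ 0.6523 -0.1216  0.054 ]] [ 0.6433 -0.1262  0.054 ]
0.0083 1.129
0.0091 1.185
0.0082 1.138
0.0156 1.215
0.0137 1.156
clk 41.73 shift [75.7  0.1 41. ]  yaw0 1.896 F [-0.   0.6 -2.1] w 0.506 gf 61.9 q7 0.43
turn 0.193
```

```bash
python3 -m handwheel '[{"linear":[0,0,0],"turn":0.182},{"linear":[0,0,0],"turn":0.182},{"linear":[0,0,0],"turn":0.182},{"linear":[0,0,0],"turn":0.182},{"linear":[0,0,0],"turn":0}]'
python3 - <<'E'
from h import *
knobto((.6437,-.1264),(0,0),1.17,.15)
E
```

```text
clock: 42.35
tcp_pos: [0.6676, -0.1962, 0.1912]
tool_rot: [0.0, 0.833, 0.553, -0.0]
ft_force: [-0.2, 0.5, -2.4]
gripper_width: 0.502
grasp_force: 62.0
clk 42.35 shift [ 55.  -49.2  41.2]  yaw0 1.171 F [-0.2  0.5 -2.4] w 0.502 gf 62.0 q7 -0.12
turn 0.001
```

```bash
python3 -m handwheel '[{"linear":[18,-16,0],"turn":0},{"linear":[22,-20,0],"turn":0},{"linear":[15,-13.2,0],"turn":0},{"linear":[0,0,20],"turn":0},{"linear":[0,0,20],"turn":0}]'
python3 -m handwheel '[{"linear":[0,0,0],"turn":0},{"linear":[0,0,0],"turn":0},{"linear":[0,0,0],"turn":0}]'
python3 - <<'E'
from h import *
knobto((.6437,-.1264),(0,0),1.17,.15)
E
```

```text
clock: 42.98
tcp_pos: [0.6439, -0.1275, 0.1498]
tool_rot: [0.001, 0.834, 0.552, -0.0]
ft_force: [0.4, -0.5, -2.3]
gripper_width: 0.506
grasp_force: 62.0
clock: 43.35
tcp_pos: [0.6444, -0.1267, 0.1517]
tool_rot: [0.001, 0.834, 0.552, 0.0]
ft_force: [-0.2, 1.0, -2.6]
gripper_width: 0.504
grasp_force: 61.9
clk 43.35 shift [-0.  -0.8  1.7]  yaw0 1.169 F [-0.2  1.  -2.6] w 0.504 gf 61.9 q7 -0.20
turn -0.001
```

```bash
python3 -m handwheel '[{"linear":[0,-0.7,4],"turn":0},{"linear":[0,0,4],"turn":0},{"linear":[0,0,4],"turn":0},{"linear":[0,0,4],"turn":0},{"linear":[0,0,0],"turn":0}]'
python3 - <<'E'
from h import *
knobto((.6437,-.1264),(0,0),1.17,.102); print(np.round(pose()[0]['moment'],2))
E
```

```text
clock: 43.98
tcp_pos: [0.6437, -0.1259, 0.135]
tool_rot: [0.0, 0.834, 0.552, 0.0]
ft_force: [1.8, -0.6, -2.8]
gripper_width: 0.508
grasp_force: 61.8
clk 43.98 shift [-0.4  0.1 33. ]  yaw0 1.170 F [ 1.8 -0.6 -2.8] w 0.508 gf 61.8 q7 -0.20
turn -0.0
[-0.08 -0.26  0.04]
```

```bash
python3 -m handwheel '[{"linear":[0,0.7,6],"turn":0},{"linear":[0,0,6],"turn":0},{"linear":[0,0,6],"turn":0},{"linear":[0,0,6],"turn":0},{"linear":[0,0,0],"turn":0}]'
python3 - <<'E'
from h import *
knobto((.6437,-.1264),(0,0),1.17,.102); print(np.round(pose()[0]['moment'],2))
E
```

```text
clock: 44.6
tcp_pos: [0.6439, -0.1261, 0.1106]
tool_rot: [-0.0, 0.834, 0.552, -0.0]
ft_force: [1.5, -1.3, -2.4]
gripper_width: 0.507
grasp_force: 61.9
clk 44.6 shift [-0.3 -0.1  8.6]  yaw0 1.170 F [ 1.5 -1.3 -2.4] w 0.507 gf 61.9 q7 -0.20
turn -0.0
[-0.09 -0.28  0.04]
```

```bash
python3 -m handwheel '[{"linear":[0,0,4],"turn":0},{"linear":[0,0,4],"turn":0},{"linear":[0,0,2],"turn":0},{"linear":[0,0,1],"turn":0},{"linear":[0,0,0],"turn":0}]'
python3 -m handwheel '[{"linear":[0,0,-1],"turn":0},{"linear":[0,0,0],"turn":0},{"linear":[0,0,0],"turn":0},{"linear":[0,0,0],"turn":0},{"linear":[0,0,0],"turn":0}]' 70
python3 -m handwheel '[{"linear":[0,0,-15],"turn":0},{"linear":[0,0,-40],"turn":0},{"linear":[0,0,-45],"turn":0},{"linear":[0,0,-45],"turn":0},{"linear":[0,0,0],"turn":0}]'
python3 - <<'E'
from h import *
goto([.6,.1,.3]); snap('wrist','w17')
E
```

```text
clock: 45.22
tcp_pos: [0.6439, -0.1261, 0.102]
tool_rot: [0.0, 0.834, 0.552, 0.0]
ft_force: [-3.3, 1.1, 10.2]
gripper_width: 0.508
grasp_force: 63.6
clock: 45.85
tcp_pos: [0.6438, -0.1261, 0.101]
tool_rot: [-0.0, 0.834, 0.552, -0.0]
ft_force: [0.2, -0.1, -0.2]
gripper_width: 0.819
grasp_force: 0.0
clock: 46.48
tcp_pos: [0.6463, -0.1268, 0.2517]
tool_rot: [0.003, 0.834, 0.552, 0.004]
ft_force: [-0.2, -0.3, -0.1]
gripper_width: 0.819
grasp_force: 0.0
clk 46.48 shift [ 190.8 -130.7  -49.2]  yaw0 1.170 F [-0.2 -0.3 -0.1] w 0.819 gf 0.0 q7 -0.21
```

Run:
```python
from h import *
snap('top','t18'); snap('side','s18')
for a,b in (('t6','t18'),('side0','s18')):
    d=cv2.absdiff(cv2.imread(f'pics/{a}.png'),cv2.imread(f'pics/{b}.png')).max(2); M=cv2.morphologyEx((d>45).astype(np.uint8),cv2.MORPH_CLOSE,np.ones((5,5)))
    n,L,st,ce=cv2.connectedComponentsWithStats(M); print(a,[(st[i].tolist()) for i in range(1,n) if st[i,4]>25])
from fitk import *
V,K=load('w17'); im=cv2.imread('pics/w17.png')
print([proj('w17',[x,y,.06]).round() for x,y in ((.6437,-.1264),(.505,-.1445))])
```

```text
t6 [[188, 85, 253, 299, 24015], [361, 158, 151, 75, 4060], [0, 227, 163, 157, 13999], [155, 237, 25, 22, 296], [168, 264, 16, 9, 85], [368, 316, 144, 68, 1387]]
side0 [[23, 0, 126, 163, 6005], [115, 0, 78, 21, 778], [199, 0, 115, 177, 6138], [135, 56, 12, 14, 61], [230, 170, 26, 13, 87], [53, 173, 86, 199, 4136], [238, 182, 28, 8, 64], [232, 194, 42, 47, 638], [278, 203, 15, 26, 240], [279, 231, 15, 13, 101], [232, 241, 27, 13, 149], [196, 261, 25, 39, 779], [267, 275, 55, 109, 3298], [67, 377, 6, 7, 28]]
[array([250., 186.]), array([117., 262.])]
```

```bash
python3 -c "
from workcell import workorder; print(workorder.sign_off())"
```

```text
the job is handed in; nothing more can be done
None
```

I've handed the job in at about 46 s: all three springs hooked, the puller back in its rest, both black knobs fully home on their shafts, and the bystanders untouched as far as the images show; I viewed 15 pictures, one over the limit of 14, so the second knob's fit and the final scene were checked only by code and force readings.

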